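# Set up the injector lift jig with spacer and gap gauge

## Robot

A 7-joint arm with a two-finger parallel gripper is mounted at the origin on the work surface. World frame = base frame: x ahead of the robot, y to its left, z up, the work surface at z = 0. Lengths are in mm, angles in rad, forces in N, time in s.
With the tool pointing down it reaches from about 400 to 875 mm from the base axis. Payload 4.4 kg.
Tool frame: the origin (TCP) lies midway between the tips of the shut fingers; the grasp point (between the pads) lies 19 mm behind it; z points along the fingers, y is the line along which they close (so a half turn about z gives the same grasp; the last joint's range is limited). The gripper opens to 85 mm and grips with 20 to 120 N. Pads are 22 mm wide; open, the fingers measure 114 mm over their backs; the gripper's body (76 mm by 85 mm) begins 54 mm behind the grasp point. The pads swing forward as they close: fully open they stand 13 mm farther back than shut.
Start: joints at [1.089, 0.628, 0.038, 1.517, -0.027, 0.996, -0.02], TCP at [262.577, -594.618, 231.313] pointing down, gripper open.
Joint ranges: [-3.06, 3.06], [-0.37, 2.12], [-1.25, 1.32], [0.18, 2.47], [-1.1, 4.24], [0.23, 1.98], [-2.94, 2.94]. Speed limits (rad/s): [2.57, 2.57, 3.14, 3.14, 3.14, 3.14, 3.14].

## Interface

Orientations are given as [roll, pitch, yaw] about the fixed x, y, z axes, in that order (R = Rz(yaw) Ry(pitch) Rx(roll)).
In Python, from cell import read_state, get_image, finish_job gives the robot as it stands.
- The arm moves only by the tool send_rows, never from a script. Its argument "series" is a list of rows, each an object of numbers: "ax", "ay", "az": the turn, a rotation vector about the tool's x, y, z in rad; "dx", "dy", "dz": the shift along the tool's x, y, z in cm; "hand": the closure, from 0 (fully open) to 1 (shut). In form: [{"ax": .., "ay": .., "az": .., "dx": .., "dy": .., "dz": .., "hand": ..}, ...]. A call has 1 to 10 rows; each row is the pose to reach, as a shift and turn from the pose commanded when the call began, along the tool's axes at that moment; what a row does not reach only later rows make up. A row lasts 1/10 s, in which the tool goes at most 50 mm and 8.59 degrees, less where a joint would pass 70% of its speed; a pose out of reach is approached as far as the arm can. A call with a gripper value outside its range is refused whole. The fingers move at their own pace and stop on an object; the grip force is fixed at half the most. Time passes only in rows, so rows that repeat a pose let the fingers close. It gives the time, the measured TCP pose, the force, the opening and the grip force at its end, in the units of the state.
- read_state(): the state, without advancing time (a new reading comes with each control period).
- get_image(name): name is "side" or "top" or "wrist"; returns a dict with "pixels" (384x512x3 uint8, red, green, blue), "mtx" (3x3 intrinsics, pixels), "R" (3x3) and "t" (3): a world point X has camera coordinates R X + t. Camera axes: x right, y down, z forward; pixel columns grow to the right and rows downward; lengths in mm; the calibration is good to about 2 mm. A picture is of the moment at which its call begins. There is no depth.
- finish_job(): hands the job in; it is judged then, once.
The state is a dict: "clock": time; "qpos": joint angles; "qd": joint speeds; "tau": joint torques, N m; "eef_pos": TCP position; "tool_rot": TCP orientation; "force": force on the tool from outside, world axes, zero at the start; "torque": the same for the moment, N m; "width": finger opening in mm; "gripper_force": force on a finger pad.
Only numpy, scipy, OpenCV 4.12 (cv2) and the standard library are available. Lean on these libraries where they do the work, as an engineer would, in place of code of your own. Each camera call takes 0.05 s, during which the arm holds its last target. There are 200 camera calls.

## Task

Set up the green injector jig: first slide the copper spacer sleeve over the jig's upright post until it sits on the base plate, then take the yellow-handled blade gauge out of the open parts well and push its blade into the slanted, red-ringed gap of the jig's steel block until the handle's shoulder is home on the block's face, and leave it there. Finally swing the well's lid fully shut, and leave everything else, the blue-handled gauge included, where it is.

Things in the scene. Friction and masses are not known exactly. Their poses are not given: they have to be found in the camera images.
- spacer: Copper-coloured spacer sleeve (plain ring) standing loose on the slab: 44 mm outside diameter, 25 mm bore, 30 mm tall, 0.13 to 0.25 kg. Origin at the centre of its underside, z up.
- jig: Fixed green jig base plate, 120 mm (x) by 230 mm (y) by 12 mm thick, lying on the slab. Origin at the centre of its underside, z up. The post stands on it at y = -65 mm, the gap block at y = +55 mm; the base's -x side faces roughly to the robot.
- post_foot (a point): Point on the jig's upright steel post, on its axis at the top of the base plate (12 mm above the slab). The post is 20 mm in diameter and rises 50 mm above this point, tapering over its last 7 mm to 13 mm.
- gap_block: Fixed steel block on the jig, 70 (x) by 80 (y) by 42 mm deep; its face looks up and to the robot. Origin at the centre of the gap's mouth, in the face, 72 mm above the slab. z points out of the gap, square to the face, leaning 30 degrees from vertical to the jig's -x; y is horizontal. The gap is a slot 6.5 mm (x) by 27 mm (y) through the whole depth, its mouth ringed in red.
- yellow_gauge: Gauge with yellow handle, 0.06 to 0.13 kg: box handle 16 (x) by 30 (y) by 54 mm (z); below it a flat blade 4 (x) by 24 (y) by 36 mm long, its last 6 mm only 2.5 by 19. Origin at the shoulder where blade meets handle, z up the handle. Half turns about z are alike. Starts upright in either rack slot of the well, shoulder 48 mm above the slab. Home in the gap, its origin and z axis meet gap_block's.
- blue_gauge: Gauge of the same shape with a blue handle in the other rack slot, 100 mm away; it stays there.
- well: Fixed open-topped dark steel box, 160 (x) by 220 (y) by 108 mm tall, walls 5 mm. Origin at the centre of its underside, z up. Its lid is hinged along its +x rim, the side away from the jig. Slots of the rack inside at x = -5 mm, y = -50 and +50 mm; gauges in them have their 16 mm thickness along the well's y.
- lid (a joint): Angle of the well's cast lid: 0 shut, about 1.75 rad at the start (standing open, leaning slightly back beyond vertical). The hinge is stiff, so the lid stays at any angle; moving it takes about 1 N m. Lid plate 160 mm from hinge to free edge, 220 mm along the hinge, 10 mm thick, 0.9 kg. It can be pushed shut on its outer face with closed fingers.
- lid_hinge (a point): Point on the hinge line, at the middle of it, at the underside of the shut lid, 108.5 mm above the slab; its z axis is square to the lid plate toward the outer face (up when shut), its -x axis points from the hinge to the lid's free edge and y runs along the hinge.
- lid_handle (a point): Tip of the steel knob on the lid's outer face, 35 mm off that face and 130 mm from the hinge, midway along the hinge direction.
- puller: Bystander: rusty steel T-handled injector puller, about 180 mm long, lying flat.
- red_cap: Bystander: red plastic storage cap, 38 mm across, 28 mm tall.
- brass_cone: Bystander: brass sealing cone, 30 mm across, 32 mm tall.
- nut_a: Bystander: grey iron nozzle nut, 34 mm across, 34 mm tall.
- nut_b: Bystander: the second grey iron nozzle nut, 34 mm across, 34 mm tall.
- adapter: Bystander: chrome test gauge adapter, 32 mm across, 55 mm tall.
Not all that is in view belongs to the job. Leave any turquoise look-alike of the spacer alone. Of the things shaped like the yellow_gauge, the yellow one is meant.

How it is judged (in metres and radians):
On the way, in this order (a step that is already met when the one before it is completed fails the run):
1. the spacer sleeve sits on the base plate around the post, let go (horizontal distance between spacer and post_foot below 0.006 m and z of spacer in the frame of post_foot below 0.004 m and angle between spacer's own z axis and vertical below 0.08 rad and contact force between the fingers and spacer below 0.2 N), for 0.2 s.
2. the yellow gauge is in the slanted gap up to its shoulder, let go (distance between yellow_gauge and gap_block below 0.005 m and z of yellow_gauge in the frame of gap_block below 0.003 m and angle between the z axis of yellow_gauge and the z axis of gap_block, either way round below 0.1 rad and contact force between the fingers and yellow_gauge below 0.2 N), for 0.2 s.
3. the well's lid is shut (value of joint lid below 0.06 rad), for 0.2 s.
At the end, for the whole second after the job is handed in: Spacer on the base plate around the post (within 4 mm, upright to 4.6 degrees); yellow gauge in the gap, shoulder within 3 mm of the face, origins within 5 mm, aligned to 0.1 rad; lid under 0.06 rad; spacer and gauge let go and at rest (all of step 1 and all of step 2 and value of joint lid below 0.06 rad and linear speed of each of yellow_gauge, spacer below 0.02 m/s); the robot touches nothing.
It fails at once if the blue gauge is moved more than 30 mm (distance of blue_gauge from where it was at the start of the episode above 0.03 m).
It fails at once if a bystander on the slab is moved more than 30 mm (distance of any of puller, red_cap, brass_cone, nut_a, nut_b, adapter from where it was at the start of the episode above 0.03 m).
It also fails if it takes over 64 s, if anything falls off the work surface, if the arm or the gripper's body presses on something with over 40 N, if the wrist force passes 120 N, or if a joint passes its speed limit or range.

## Working session

There is one attempt and no reset: what is moved stays moved. The work goes in short steps, Python scripts to look and compute and a tool call to move; the robot and the scene stay as the last step left them, time stands still between calls to the robot, and variables do not carry over. Pictures are saved under pics/ and viewed, at most 10 in all, crops included, and the job is handed in when it is done.

Besides the shell and the picture viewer there is one more tool, called after "Emit:" as a command line: name --argument value ..., lists and objects as JSON in quotes. send_rows: Moves the arm, as the interface text tells. Its arguments: {"type":"object","properties":{"series":{"type":"array","items":{"type":"object","properties":{"ax":{"type":"number"},"ay":{"type":"number"},"az":{"type":"number"},"dx":{"type":"number"},"dy":{"type":"number"},"dz":{"type":"number"},"hand":{"type":"number"}}}}},"required":["series"]}

```bash
ls; mkdir -p pics
python3 - <<'E'
from cell import *
import cv2,numpy as np
s=read_state();print({k:np.round(v,3) for k,v in s.items()})
for n in("top","side"):
    im=get_image(n);print(n,np.round(im["mtx"],1).tolist(),np.round(im["R"],3).tolist(),np.round(im["t"],1))
    cv2.imwrite(f"pics/{n}0.png",im["pixels"][:,:,::-1]); np.savez(f"{n}0.npz",**im)
E
```

```text
pics
{'clock': np.float64(0.0), 'qpos': array([ 1.089,  0.629,  0.038,  1.518, -0.027,  0.996, -0.02 ]), 'qd': array([-0.001, -0.   ,  0.001,  0.001, -0.002,  0.   ,  0.   ]), 'tau': array([ 0.0000e+00, -5.6340e+01,  1.2270e+00, -1.9345e+01,  1.1000e-02,
        1.1000e-02,  0.0000e+00]), 'eef_pos': array([ 262.314, -594.027,  230.349]), 'tool_rot': array([-3.14 ,  0.   ,  0.416]), 'force': array([ 0.062, -0.028,  0.105]), 'torque': array([ 0.022, -0.017, -0.023]), 'gripper_force': np.float64(0.0), 'width': np.float64(85.483)}
top [[389.0, 0.0, 252.0], [0.0, 389.0, 188.3], [0.0, 0.0, 1.0]] [[-0.028, -0.999, -0.027], [-0.988, 0.032, -0.149], [0.15, 0.022, -0.988]] [ -6.7 534.6 961. ]
side [[367.9, 0.0, 250.9], [0.0, 367.9, 189.8], [0.0, 0.0, 1.0]] [[-0.724, -0.69, 0.007], [-0.344, 0.352, -0.871], [0.598, -0.633, -0.492]] [351.6 312.6 641. ]
```

View pics/top0.png

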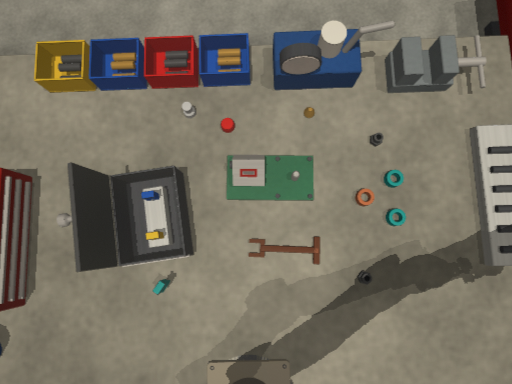

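View pics/side0.png

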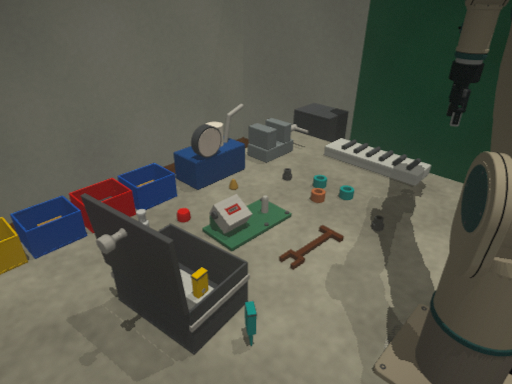

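Candidates for the spacer in the top view: copper (365,197), turquoise (395,178) and turquoise (397,217); I choose the copper one. Candidates for the gauge: yellow (155,235) in the well, blue (150,196) in the well, and a turquoise look-alike (163,283) on the slab; I choose the yellow one. In the side view copper is at (318,195) and yellow at (200,283). The jig is green, around (270,178) top.

```bash
cat > h.py <<'E'
from cell import *
import cv2,numpy as np
from scipy.spatial.transform import Rotation as Ro
def ray(im,uv):
    d=im["R"].T@np.linalg.inv(im["mtx"])@np.array([uv[0],uv[1],1.]); return -im["R"].T@im["t"],d
def plane(im,uv,z):
    c,d=ray(im,uv); return c+d*(z-c[2])/d[2]
def tri(a,ua,b,ub):
    c1,d1=ray(a,ua);c2,d2=ray(b,ub);d1/=np.linalg.norm(d1);d2/=np.linalg.norm(d2)
    k=np.linalg.lstsq(np.c_[d1,-d2],c2-c1,rcond=None)[0];p,q=c1+k[0]*d1,c2+k[1]*d2
    return (p+q)/2,np.linalg.norm(p-q)
def proj(im,X):
    p=im["mtx"]@(im["R"]@np.asarray(X,float)+im["t"]); return p[:2]/p[2]
def blobs(im,lo,hi,amin=15,roi=None):
    hsv=cv2.cvtColor(im["pixels"],cv2.COLOR_RGB2HSV);m=cv2.inRange(hsv,np.array(lo),np.array(hi))
    if roi: k=np.zeros_like(m);x0,y0,x1,y1=roi;k[y0:y1,x0:x1]=1;m=m*k
    cs=cv2.findContours(m,cv2.RETR_EXTERNAL,cv2.CHAIN_APPROX_NONE)[0]
    return [c for c in cs if cv2.contourArea(c)>=amin]
def cen(c): return c[:,0].astype(float).mean(0) if cv2.moments(c)["m00"]==0 else np.array([cv2.moments(c)["m10"],cv2.moments(c)["m01"]])/cv2.moments(c)["m00"]
def load(n): return dict(np.load(n+".npz"))
E
python3 - <<'E'
from h import *
t=load("top0");s=load("side0")
for nm,im,lo,hi,roi in [("cu",t,(5,110,110),(16,255,255),(340,180,380,215)),("cu",s,(3,90,80),(16,255,255),(300,180,335,210)),
 ("yel",t,(20,150,120),(32,255,255),(130,180,190,270)),("yel",s,(20,150,100),(32,255,255),(180,250,230,310)),
 ("blue",t,(105,120,40),(125,255,255),(130,180,190,270)),
 ("red",t,(0,120,90),(8,255,255),(232,160,268,190)),("red",t,(172,120,90),(180,255,255),(232,160,268,190)),
 ("red",s,(0,120,80),(8,255,255),(215,195,250,225)),("grn",t,(55,80,40),(90,255,255),(215,140,325,215))]:
    for c in blobs(im,lo,hi,8,roi):
        print(nm,cen(c).round(1),cv2.contourArea(c),np.array(cv2.boundingRect(c)),[np.round(v,1) for v in cv2.minAreaRect(c)])
        if nm=="grn": b=cv2.boxPoints(cv2.minAreaRect(c));print(np.array([plane(t,p,12) for p in b]).round(0).tolist())
a=cv2.resize(t["pixels"][150:300,50:210],None,fx=4,fy=4,interpolation=cv2.INTER_CUBIC)[:600]
cv2.imwrite("pics/well.png",a[:,:,::-1])
b=np.hstack([cv2.resize(t["pixels"][145:215,215:325],None,fx=5,fy=5,interpolation=cv2.INTER_CUBIC),cv2.resize(t["pixels"][162:232,355:405],None,fx=5,fy=5,interpolation=cv2.INTER_CUBIC)])
cv2.imwrite("pics/jig.png",b[:,:,::-1])
E
```

```text
cu [365.3 196.4] 201.0 [357 189  18  16] [array([365.5, 196.5]), array([15., 17.]), np.float64(90.0)]
cu [317.6 194.8] 168.5 [311 188  15  15] [array([318., 195.]), array([14., 14.]), np.float64(90.0)]
yel [151.9 235.1] 64.5 [146 232  13   8] [array([151.9, 235.1]), array([ 6.4, 12.6]), np.float64(81.9)]
yel [200.  286.4] 225.5 [192 274  16  24] [array([200. , 285.7]), array([22.4, 15. ]), np.float64(85.6)]
yel [199.  272.6] 85.0 [192 267  16  12] [array([199.1, 272.5]), array([ 7. , 15.5]), np.float64(51.3)]
blue [149.5 194.9] 93.5 [141 191  18   9] [array([149.5, 194.9]), array([ 8.2, 16.5]), np.float64(81.9)]
red [248.  172.5] 111.0 [240 169  17   8] [array([248. , 172.5]), array([ 7., 16.]), np.float64(90.0)]
red [232.8 208.9] 76.5 [225 204  16  11] [array([232.7, 208.9]), array([ 6.7, 13.9]), np.float64(63.4)]
grn [278.7 180.2] 2456.0 [227 156  86  44] [array([269.5, 177.5]), array([43., 85.]), np.float64(90.0)]
[[628.0, 42.0, 12.0], [620.0, -185.0, 12.0], [505.0, -179.0, 12.0], [512.0, 45.0, 12.0]]
```

View pics/well.png

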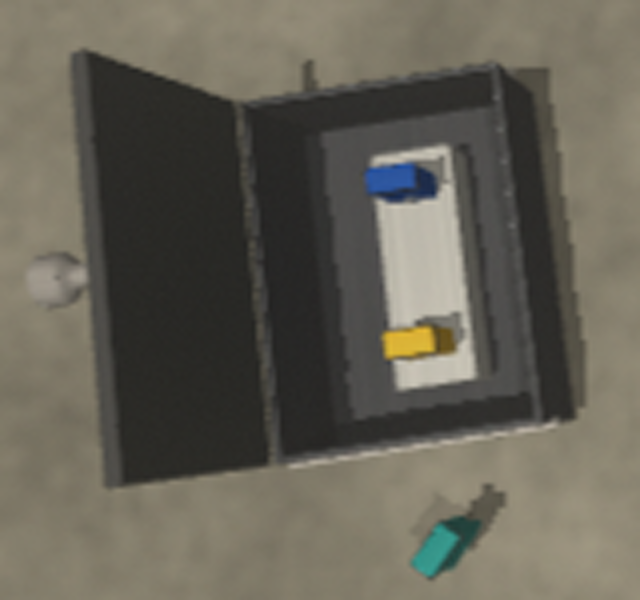

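View pics/jig.png

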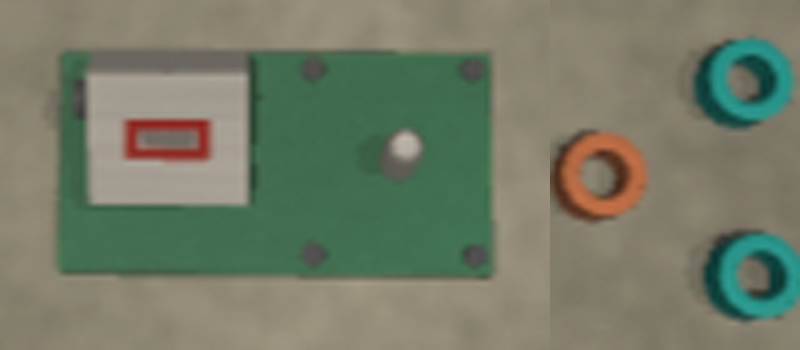

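Run:
```python
from h import *
t=load("top0");s=load("side0")
print("spacer",plane(t,(365,196.7),30).round(1),"side full-sil",tri(t,(365.3,196.4),s,(317.6,194.8)))
print("ring",plane(t,(248.0,172.5),72).round(1),tri(t,(248,172.5),s,(232.8,208.9)))
print("post",plane(t,(295.7,173.7),62).round(1))
for u in [(227,155.4),(313,155.4),(313.2,200),(226.5,199.5)]: print("jig",plane(t,u,12).round(1))
print("yel",plane(t,(150.8,235),102).round(1),"blue",plane(t,(147.5,194.8),102).round(1))
for u in [(110.5,175.8),(118.8,265.5),(174.3,166.3),(185,256.3)]: print("well",plane(t,u,108).round(1))
```

```text
spacer [ 504.6 -312.5   30. ] side full-sil (array([ 506.07509516, -318.93377175,   12.50111553]), np.float64(3.2688654393528442))
ring [569.8 -14.7  72. ] (array([568.42791746, -15.85484275,  71.5192742 ]), np.float64(3.637228494997158))
post [ 564.6 -134.6   62. ]
jig [630.   42.3  12. ]
jig [ 622.  -187.5   12. ]
jig [ 502.3 -181.9   12. ]
jig [510.8  45.9  12. ]
yel [420.  220.3 102. ] blue [517.1 229.4 102. ]
well [565.8 318.8 108. ]
well [350.8 293.5 108. ]
well [584.1 162.9 108. ]
well [367.8 137.3 108. ]
```

```bash
cat >> h.py <<'E'
def go(pos,R):
    s=read_state();R0=Ro.from_euler("xyz",s["tool_rot"])
    if not isinstance(R,Ro): R=Ro.from_euler("xyz",[np.pi,0,R])
    d=R0.inv().apply(np.array(pos)-s["eef_pos"])/10; a=(R0.inv()*R).as_rotvec()
    print("t",round(s["clock"],1),"d cm",d.round(2),"a",a.round(3),"at",s["eef_pos"].round(1),s["tool_rot"].round(3),"w",s["width"].round(1),"q",s["qpos"].round(2))
E
python3 -c "
from h import *
go((504,-315,140),np.pi/2)"
```

```text
Traceback (most recent call last):
  File "h.py", line 25, in go
    print("t",round(s["clock"],1),"d cm",d.round(2),"a",a.round(3),"at",s["eef_pos"].round(1),s["tool_rot"].round(3),"w",s["width"].round(1),"q",s["qpos"].round(2))
                                                                                                                         ^^^^^^^^^^^^^^^^
AttributeError: 'float' object has no attribute 'round'
```

```bash
sed -i 's/s\["width"\].round(1)/round(s["width"],1)/' h.py; python3 -c "
from h import *
go((504,-315,140),np.pi/2)"
```

```text
t 0.1 d cm [ 33.38 -15.75   9.07] a [-2.000e-03 -1.000e-03 -1.155e+00] at [ 262.4 -594.1  230.5] [-3.14   0.     0.416] w 85.2 q [ 1.09  0.63  0.04  1.52 -0.03  1.   -0.02]
```

Emit:
send_rows --series '[{"dx":33.4,"dy":-15.8,"dz":9.0,"az":-1.155,"hand":0},{"dx":33.4,"dy":-15.8,"dz":9.0,"az":-1.155,"hand":0},{"dx":33.4,"dy":-15.8,"dz":9.0,"az":-1.155,"hand":0},{"dx":33.4,"dy":-15.8,"dz":9.0,"az":-1.155,"hand":0},{"dx":33.4,"dy":-15.8,"dz":9.0,"az":-1.155,"hand":0},{"dx":33.4,"dy":-15.8,"dz":9.0,"az":-1.155,"hand":0},{"dx":33.4,"dy":-15.8,"dz":9.0,"az":-1.155,"hand":0},{"dx":33.4,"dy":-15.8,"dz":9.0,"az":-1.155,"hand":0},{"dx":33.4,"dy":-15.8,"dz":9.0,"az":-1.155,"hand":0},{"dx":33.4,"dy":-15.8,"dz":9.0,"az":-1.155,"hand":0}]'

```text
invalid input at $.series[0]: expected keys ax, ay, az, dx, dy, dz, hand
```

Run:
```python
from h import *
go((504,-313,140),np.pi/2)
w=get_image("wrist");np.savez("wrist1.npz",**w);cv2.imwrite("pics/wrist1.png",w["pixels"][:,:,::-1])
print(proj(w,(504.6,-312.5,30)),(-w["R"].T@w["t"]).round(0))
for c in blobs(w,(3,90,60),(16,255,255),100): (c0,r)=cv2.minEnclosingCircle(c);print(cen(c),cv2.contourArea(c),c0,r,cv2.fitEllipse(c),plane(w,cen(c),30))
```

```text
t 0.1 d cm [ 33.46 -15.94   9.07] a [-2.000e-03 -1.000e-03 -1.155e+00] at [ 262.4 -594.1  230.5] [-3.14   0.     0.416] w 85.2 q [ 1.09  0.63  0.04  1.52 -0.03  1.   -0.02]
[  60.99122833 -228.80091278] [ 333. -565.  373.]
```

View pics/wrist1.png

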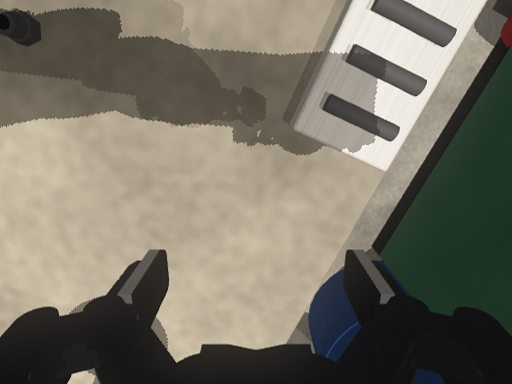

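Emit:
send_rows --series '[{"ax":0,"ay":0,"dx":33.4,"dy":-15.8,"dz":9.0,"az":-1.155,"hand":0},{"ax":0,"ay":0,"dx":33.4,"dy":-15.8,"dz":9.0,"az":-1.155,"hand":0},{"ax":0,"ay":0,"dx":33.4,"dy":-15.8,"dz":9.0,"az":-1.155,"hand":0},{"ax":0,"ay":0,"dx":33.4,"dy":-15.8,"dz":9.0,"az":-1.155,"hand":0},{"ax":0,"ay":0,"dx":33.4,"dy":-15.8,"dz":9.0,"az":-1.155,"hand":0},{"ax":0,"ay":0,"dx":33.4,"dy":-15.8,"dz":9.0,"az":-1.155,"hand":0},{"ax":0,"ay":0,"dx":33.4,"dy":-15.8,"dz":9.0,"az":-1.155,"hand":0},{"ax":0,"ay":0,"dx":33.4,"dy":-15.8,"dz":9.0,"az":-1.155,"hand":0},{"ax":0,"ay":0,"dx":33.4,"dy":-15.8,"dz":9.0,"az":-1.155,"hand":0},{"ax":0,"ay":0,"dx":33.4,"dy":-15.8,"dz":9.0,"az":-1.155,"hand":0}]'

```text
clock: 1.15
eef_pos: [504.3, -314.7, 140.9]
tool_rot: [-3.141, -0.0, 1.571]
force: [-0.2, -1.1, 0.4]
width: 85.3
gripper_force: 0.0
```

```bash
cat > sp.py <<'E'
from h import *
w=get_image("wrist");np.savez("wrist2.npz",**w)
print(proj(w,(504.6,-312.5,30)),(-w["R"].T@w["t"]).round(0))
for c in blobs(w,(3,90,60),(16,255,255),100): print(cen(c),cv2.contourArea(c),cv2.boundingRect(c),cv2.fitEllipse(c),plane(w,cen(c),30))
go((504,-313,10),np.pi/2)
E
python3 sp.py
```

```text
[256.09445774 188.16482968] [ 504. -239.  283.]
[254.59393491 188.00180802] 2028.0 (230, 161, 50, 54) ((254.5863037109375, 187.99879455566406), (48.69107437133789, 53.1016731262207), 1.5192497968673706) [ 503.29430466 -312.35193633   30.        ]
[88.69583043 25.63286145] 2154.5 (44, 0, 90, 45) ((89.07442474365234, 24.702178955078125), (41.14402389526367, 87.09406280517578), 97.63773345947266) [ 379.75450658 -186.30856226   30.        ]
t 1.2 d cm [ 0.32  0.06 13.11] a [-0.001  0.001 -0.002] at [ 503.5 -316.1  141.1] [-3.140e+00  1.000e-03  1.569e+00] w 85.5 q [ 0.67  0.67 -0.25  1.76  0.23  0.74  0.3 ]
```

Emit:
send_rows --series '[{"ax":0,"ay":0,"az":0,"dx":0.1,"dy":0,"dz":4.6,"hand":0},{"ax":0,"ay":0,"az":0,"dx":0.1,"dy":0,"dz":9,"hand":0},{"ax":0,"ay":0,"az":0,"dx":0.1,"dy":0,"dz":12,"hand":0},{"ax":0,"ay":0,"az":0,"dx":0.1,"dy":0,"dz":13.6,"hand":0},{"ax":0,"ay":0,"az":0,"dx":0.1,"dy":0,"dz":13.6,"hand":0.2},{"ax":0,"ay":0,"az":0,"dx":0.1,"dy":0,"dz":13.6,"hand":1},{"ax":0,"ay":0,"az":0,"dx":0.1,"dy":0,"dz":13.6,"hand":1},{"ax":0,"ay":0,"az":0,"dx":0.1,"dy":0,"dz":13.6,"hand":1},{"ax":0,"ay":0,"az":0,"dx":0.1,"dy":0,"dz":13.6,"hand":1},{"ax":0,"ay":0,"az":0,"dx":0.1,"dy":0,"dz":13.6,"hand":1}]'

```text
clock: 2.2
eef_pos: [505.0, -315.3, 7.6]
tool_rot: [3.14, 0.002, 1.57]
force: [-1.8, 0.4, 6.4]
width: 42.2
gripper_force: 60.5
```

Emit:
send_rows --series '[{"ax":0,"ay":0,"az":0,"dx":0,"dy":0,"dz":-4.5,"hand":1},{"ax":0,"ay":0,"az":0,"dx":0,"dy":0,"dz":-9,"hand":1},{"ax":0,"ay":0,"az":0,"dx":4,"dy":2,"dz":-12,"hand":1},{"ax":0,"ay":0,"az":0,"dx":8,"dy":4,"dz":-12,"hand":1},{"ax":0,"ay":0,"az":0,"dx":12,"dy":5,"dz":-12,"hand":1},{"ax":0,"ay":0,"az":0,"dx":16,"dy":5.9,"dz":-12,"hand":1},{"ax":0,"ay":0,"az":0,"dx":18,"dy":5.9,"dz":-12,"hand":1},{"ax":0,"ay":0,"az":0,"dx":18,"dy":5.9,"dz":-12,"hand":1},{"ax":0,"ay":0,"az":0,"dx":18,"dy":5.9,"dz":-12,"hand":1},{"ax":0,"ay":0,"az":0,"dx":18,"dy":5.9,"dz":-12,"hand":1}]'

```text
clock: 3.2
eef_pos: [563.2, -136.1, 125.8]
tool_rot: [3.141, 0.001, 1.569]
force: [-0.0, -0.3, -1.5]
width: 41.9
gripper_force: 61.9
```

Run:
```python
from h import *
go((564.3,-135,120),np.pi/2)
ims=[get_image(n) for n in("wrist","top","side")]
for n,w in zip("wts",ims): np.savez("p_"+n+".npz",**w)
w,t,s=ims
e=read_state()["eef_pos"]
for im in ims: print("tcp",proj(im,e).round(0),"post top",proj(im,(564.3,-135,62)).round(0))
def crop(im,u,h,k): x,y=np.maximum(np.array(u).astype(int)-h,0);return cv2.resize(im["pixels"][y:y+2*h,x:x+2*h],(400,400),interpolation=cv2.INTER_CUBIC)
cv2.imwrite("pics/hold.png",np.hstack([crop(w,(256,188),110,1),crop(s,proj(s,(564,-135,90)),40,1)])[:,:,::-1])
```

```text
t 3.2 d cm [0.11 0.11 0.58] a [ 0.001  0.001 -0.002] at [ 563.2 -136.1  125.8] [3.141e+00 1.000e-03 1.569e+00] w 41.9 q [ 0.33  0.67 -0.22  1.81  0.22  0.68 -0.02]
tcp [255. 250.] post top [257. 208.]
tcp [299. 169.] post top [296. 174.]
tcp [265. 176.] post top [264. 196.]
```

View pics/hold.png

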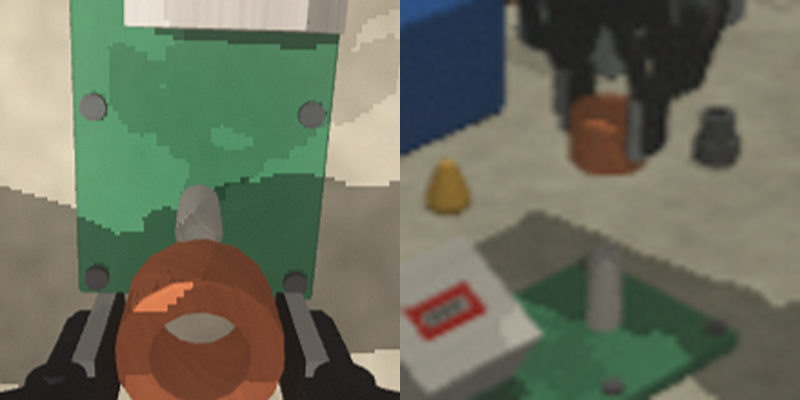

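Hold view: the ring sits upright between the pads; its bore's top rim is centred at crop (200,355), i.e. wrist pixel (256,273), and the post is visible at crop (198,212) just ahead of it.

Run:
```python
from h import *
w=load("p_w")
for u in [(256,273),(256,249.6),(256,296.9),(228.5,273),(283.5,273)]: print(u,plane(w,u,148.2).round(1))
hsv=cv2.cvtColor(w["pixels"],cv2.COLOR_RGB2HSV)
m=cv2.inRange(hsv,np.array((0,90,30)),np.array((18,255,255)));m[:195]=0;m[:, :195]=0;m[:,320:]=0
ys,xs=np.nonzero(m);print(ys.min(),ys.max(),xs.min(),xs.max())
cv2.imwrite("m.png",m)
for X in [(564,-135,148),(564,-113,148),(564,-157,148),(564,-135+12.5,148),(564,-135-12.5,148),(564,-135+22,118)]: print(X,proj(w,X).round(1))
# post silhouette in wrist: grey region
print(proj(w,(564.3,-135,62)),proj(w,(564.3,-135,12)))
```

```text
(256, 273) [ 563.3 -135.2  148.2]
(256, 249.6) [ 563.4 -123.5  148.2]
(256, 296.9) [ 563.3 -147.9  148.2]
(228.5, 273) [ 550.9 -135.2  148.2]
(283.5, 273) [ 575.8 -135.3  148.2]
209 314 209 309
(564, -135, 148) [257.5 272.3]
(564, -113, 148) [257.4 227.5]
(564, -157, 148) [257.5 313. ]
(564, -122.5, 148) [257.4 247.4]
(564, -147.5, 148) [257.5 295.9]
(564, -113, 118) [257.  204.4]
[257.02804008 207.50198073] [256.69728544 188.16173069]
```

Emit:
send_rows --series '[{"ax":0,"ay":0,"az":0,"dx":0.03,"dy":0.03,"dz":3,"hand":1},{"ax":0,"ay":0,"az":0,"dx":0.03,"dy":0.03,"dz":5,"hand":1},{"ax":0,"ay":0,"az":0,"dx":0.03,"dy":0.03,"dz":5.5,"hand":1},{"ax":0,"ay":0,"az":0,"dx":0.03,"dy":0.03,"dz":6,"hand":1},{"ax":0,"ay":0,"az":0,"dx":0.03,"dy":0.03,"dz":6.5,"hand":1},{"ax":0,"ay":0,"az":0,"dx":0.03,"dy":0.03,"dz":7,"hand":1}]'

```text
clock: 3.95
eef_pos: [564.4, -134.2, 55.8]
tool_rot: [3.14, 0.0, 1.57]
force: [-0.7, -0.5, -2.0]
width: 42.1
gripper_force: 61.9
```

Emit:
send_rows --series '[{"ax":0,"ay":0,"az":0,"dx":0,"dy":0,"dz":1,"hand":1},{"ax":0,"ay":0,"az":0,"dx":0,"dy":0,"dz":2,"hand":1},{"ax":0,"ay":0,"az":0,"dx":0,"dy":0,"dz":2.8,"hand":1},{"ax":0,"ay":0,"az":0,"dx":0,"dy":0,"dz":3.3,"hand":1},{"ax":0,"ay":0,"az":0,"dx":0,"dy":0,"dz":3.5,"hand":1},{"ax":0,"ay":0,"az":0,"dx":0,"dy":0,"dz":3.5,"hand":1}]'

```text
clock: 4.55
eef_pos: [563.6, -133.8, 20.2]
tool_rot: [-3.141, -0.0, 1.571]
force: [0.1, 0.4, -1.3]
width: 42.4
gripper_force: 61.9
```

Emit:
send_rows --series '[{"ax":0,"ay":0,"az":0,"dx":0,"dy":0,"dz":0.1,"hand":1},{"ax":0,"ay":0,"az":0,"dx":0,"dy":0,"dz":0.1,"hand":0},{"ax":0,"ay":0,"az":0,"dx":0,"dy":0,"dz":0.1,"hand":0},{"ax":0,"ay":0,"az":0,"dx":0,"dy":0,"dz":0.1,"hand":0},{"ax":0,"ay":0,"az":0,"dx":0,"dy":0,"dz":0.1,"hand":0},{"ax":0,"ay":0,"az":0,"dx":0,"dy":0,"dz":-3,"hand":0},{"ax":0,"ay":0,"az":0,"dx":0,"dy":0,"dz":-7,"hand":0},{"ax":0,"ay":0,"az":0,"dx":0,"dy":0,"dz":-12,"hand":0},{"ax":0,"ay":0,"az":0,"dx":0,"dy":0,"dz":-17,"hand":0},{"ax":0,"ay":0,"az":0,"dx":0,"dy":0,"dz":-20,"hand":0}]'

```text
clock: 5.55
eef_pos: [565.0, -134.0, 224.5]
tool_rot: [3.136, 0.001, 1.571]
force: [1.6, 0.3, 1.1]
width: 85.1
gripper_force: 0.0
```

Run:
```python
from h import *
for n in("top","wrist"):
    im=get_image(n)
    if n=="wrist": np.savez("w4.npz",**im)
    for c in blobs(im,(3,90,60),(16,255,255),60):
        X=plane(im,cen(c),40)
        if abs(X[0]-564)<60 and abs(X[1]+135)<60: print(n,cen(c),cv2.contourArea(c),cv2.boundingRect(c),X.round(1),proj(im,(564,-135,42)).round(1))
    for c in blobs(im,(0,130,90),(8,255,255),60)+blobs(im,(173,130,90),(180,255,255),60): print(n,"red",cen(c),cv2.contourArea(c),cv2.minAreaRect(c),plane(im,cen(c),72).round(1))
go((410,200,220),np.pi/2+.115)
```

```text
top [291.63546798 175.79146141] 101.5 (286, 167, 15, 18) [ 563.6 -126.    40. ] [295.2 175.4]
top red [248.         172.47147147] 111.0 ((248.0, 172.5), (7.0, 16.0), 90.0) [569.8 -14.7  72. ]
top red [227.1826809  124.67022539] 140.5 ((227.1000213623047, 124.70001220703125), (13.86362075805664, 12.969193458557129), 63.43495178222656) [696.   35.2  72. ]
top red [170.70124481  61.44701311] 2530.5 ((170.5022430419922, 61.55760192871094), (51.57725143432617, 52.076881408691406), 87.79740142822266) [874.2 181.   72. ]
wrist [250.69290899 168.49497487] 1194.0 (232, 148, 39, 42) [ 564.2 -132.3   40. ] [250.5 171.3]
wrist red [84.08544042 97.62551644] 1008.5 ((85.47029876708984, 99.70297241210938), (100.00123596191406, 41.791561126708984), 84.2894058227539) [409.5 -57.1  72. ]
wrist red [253.70281738  49.38815343] 982.0 ((253.69757080078125, 49.00459289550781), (20.4130859375, 52.47418212890625), 1.3322198390960693) [567.7 -16.1  72. ]
wrist red [390.94332437   9.64292115] 744.0 ((393.5, 11.5), (23.0, 43.0), 90.0) [687.3  15.5  72. ]
t 5.7 d cm [ 33.43 -15.68   0.33] a [ 0.01   0.003 -0.115] at [ 566.7 -134.3  225.5] [3.132e+00 2.000e-03 1.570e+00] w 85.5 q [ 0.36  0.54 -0.26  1.72  0.17  0.89  0.02]
```

```bash
python3 -c "
from h import *
go((419,215,200),np.pi/2+.115)"
```

```text
t 5.7 d cm [ 34.93 -14.8    2.33] a [ 0.01   0.003 -0.115] at [ 566.7 -134.3  225.5] [3.132e+00 2.000e-03 1.570e+00] w 85.5 q [ 0.36  0.54 -0.26  1.72  0.17  0.89  0.02]
```

Emit:
send_rows --series '[{"ax":0,"ay":0,"az":-0.115,"dx":35,"dy":-14.7,"dz":0,"hand":0.3},{"ax":0,"ay":0,"az":-0.115,"dx":35,"dy":-14.7,"dz":0,"hand":0.3},{"ax":0,"ay":0,"az":-0.115,"dx":35,"dy":-14.7,"dz":0,"hand":0.3},{"ax":0,"ay":0,"az":-0.115,"dx":35,"dy":-14.7,"dz":0,"hand":0.3},{"ax":0,"ay":0,"az":-0.115,"dx":35,"dy":-14.7,"dz":0,"hand":0.3},{"ax":0,"ay":0,"az":-0.115,"dx":35,"dy":-14.7,"dz":0,"hand":0.3},{"ax":0,"ay":0,"az":-0.115,"dx":35,"dy":-14.7,"dz":2.3,"hand":0.3},{"ax":0,"ay":0,"az":-0.115,"dx":35,"dy":-14.7,"dz":2.3,"hand":0.3},{"ax":0,"ay":0,"az":-0.115,"dx":35,"dy":-14.7,"dz":2.3,"hand":0.3},{"ax":0,"ay":0,"az":-0.115,"dx":35,"dy":-14.7,"dz":2.3,"hand":0.3}]'

```text
clock: 6.65
eef_pos: [415.8, 216.2, 196.5]
tool_rot: [-3.14, 0.001, 1.688]
force: [0.6, 0.2, -0.6]
width: 60.1
gripper_force: 0.0
```

Run:
```python
from h import *
w=get_image("wrist");np.savez("w5.npz",**w)
go((419,215,200),np.pi/2+.115)
for c in blobs(w,(20,130,90),(32,255,255),60):
    b=cv2.boxPoints(cv2.minAreaRect(c));print(cen(c),cv2.contourArea(c),cv2.minAreaRect(c),plane(w,cen(c),102).round(1),np.array([plane(w,p,102) for p in b]).round(1).tolist())
print(proj(w,(419,219,102)))
cv2.imwrite("pics/w5.png",w["pixels"][:,:,::-1])
```

```text
t 6.7 d cm [-0.05  0.24 -0.32] a [-0.001  0.001 -0.   ] at [416.5 215.2 196.8] [-3.141e+00  1.000e-03  1.685e+00] w 60.1 q [-0.31  0.44 -0.32  2.04  0.21  0.7  -0.65]
[257.99048419 194.59837671] 595.5 ((258.0, 195.0), (34.0, 18.0), 90.0) [417.3 217.7 102. ] [[408.5, 230.8, 102.0], [422.9, 232.4, 102.0], [426.6, 203.4, 102.0], [411.6, 201.7, 102.0]]
[258.03075031 170.66051661] 135.5 ((258.0, 170.5), (9.0, 16.0), 90.0) [415.  237.6 102. ] [[408.2, 240.6, 102.0], [420.8, 242.1, 102.0], [421.7, 234.8, 102.0], [409.0, 233.3, 102.0]]
[260.2391916  193.29940054]
```

View pics/w5.png

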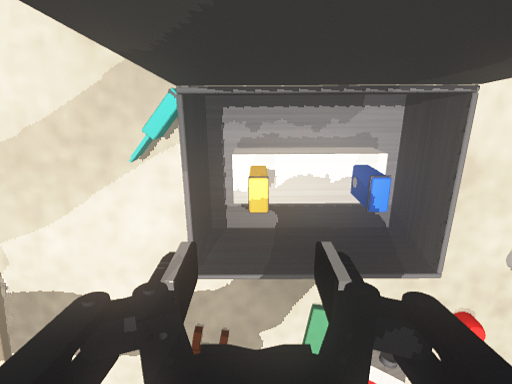

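Wrist view: the yellow handle's top is at (258,195), square to the image (aligned with the tool); blue is at (378,192), 100 mm to the right and clear of the fingers.

Emit:
send_rows --series '[{"ax":0,"ay":0,"az":0,"dx":0.1,"dy":0.1,"dz":4,"hand":0.3},{"ax":0,"ay":0,"az":0,"dx":0.1,"dy":0.1,"dz":8,"hand":0.3},{"ax":0,"ay":0,"az":0,"dx":0.1,"dy":0.1,"dz":11,"hand":0.3},{"ax":0,"ay":0,"az":0,"dx":0.1,"dy":0.1,"dz":12.7,"hand":0.3},{"ax":0,"ay":0,"az":0,"dx":0.1,"dy":0.1,"dz":12.7,"hand":0.5},{"ax":0,"ay":0,"az":0,"dx":0.1,"dy":0.1,"dz":12.7,"hand":1},{"ax":0,"ay":0,"az":0,"dx":0.1,"dy":0.1,"dz":12.7,"hand":1},{"ax":0,"ay":0,"az":0,"dx":0.1,"dy":0.1,"dz":12.7,"hand":1},{"ax":0,"ay":0,"az":0,"dx":0.1,"dy":0.1,"dz":12.7,"hand":1},{"ax":0,"ay":0,"az":0,"dx":0.1,"dy":0.1,"dz":12.7,"hand":1}]'

```text
clock: 7.7
eef_pos: [418.5, 217.3, 71.4]
tool_rot: [3.139, -0.0, 1.685]
force: [0.8, -1.7, 6.5]
width: 15.5
gripper_force: 61.2
```

Emit:
send_rows --series '[{"ax":0,"ay":0,"az":0,"dx":0,"dy":0,"dz":-1,"hand":1},{"ax":0,"ay":0,"az":0,"dx":0,"dy":0,"dz":-3,"hand":1},{"ax":0,"ay":0,"az":0,"dx":0,"dy":0,"dz":-6,"hand":1},{"ax":0,"ay":0,"az":0,"dx":0,"dy":0,"dz":-10,"hand":1},{"ax":0,"ay":0,"az":0,"dx":0,"dy":0,"dz":-14,"hand":1},{"ax":0,"ay":0,"az":0,"dx":0,"dy":0,"dz":-16,"hand":1},{"ax":0,"ay":0,"az":0,"dx":0,"dy":0,"dz":-16,"hand":1},{"ax":0,"ay":0,"az":0,"dx":0,"dy":0,"dz":-16,"hand":1}]'

```text
clock: 8.5
eef_pos: [417.2, 217.0, 230.7]
tool_rot: [3.141, 0.0, 1.686]
force: [0.7, -0.2, -1.1]
width: 15.1
gripper_force: 60.2
```

Run:
```python
from h import *
# gap frame
yw=-0.035; g=np.array([568.0,-15.5,72.0])
zx=Ro.from_euler("z",yw)
Rg=zx*Ro.from_euler("y",-np.pi/6)      # gap z leans to -x
print("gap z",Rg.apply([0,0,1]).round(3))
# tool: z=-gap z, y=+gap x
Rm=Ro.from_matrix(np.c_[np.cross(Rg.apply([1,0,0]),-Rg.apply([0,0,1])),Rg.apply([1,0,0]),-Rg.apply([0,0,1])])
tcp=g+Rg.apply([0,0,1])*(23+36+40)
print(tcp,Rm.as_euler("xyz"));go(tcp,Rm)
```

```text
gap z [-0.5    0.017  0.866]
[518.53031566 -13.7678537  157.73651497] [2.61799388 0.         1.53579633]
t 8.5 d cm [-24.09   7.42   7.3 ] a [-0.522 -0.039  0.146] at [417.2 217.  230.7] [3.141 0.    1.686] w 15.1 q [-0.28  0.39 -0.35  2.    0.19  0.78 -0.63]
```

Emit:
send_rows --series '[{"ax":0,"ay":0,"az":0,"dx":-5,"dy":1.5,"dz":0,"hand":1},{"ax":-0.1,"ay":0,"az":0.03,"dx":-10,"dy":3,"dz":0,"hand":1},{"ax":-0.24,"ay":-0.02,"az":0.06,"dx":-14.5,"dy":4.5,"dz":0,"hand":1},{"ax":-0.38,"ay":-0.03,"az":0.1,"dx":-19,"dy":6,"dz":0,"hand":1},{"ax":-0.522,"ay":-0.039,"az":0.146,"dx":-24.1,"dy":7.4,"dz":2,"hand":1},{"ax":-0.522,"ay":-0.039,"az":0.146,"dx":-24.1,"dy":7.4,"dz":5,"hand":1},{"ax":-0.522,"ay":-0.039,"az":0.146,"dx":-24.1,"dy":7.4,"dz":7.3,"hand":1},{"ax":-0.522,"ay":-0.039,"az":0.146,"dx":-24.1,"dy":7.4,"dz":7.3,"hand":1},{"ax":-0.522,"ay":-0.039,"az":0.146,"dx":-24.1,"dy":7.4,"dz":7.3,"hand":1},{"ax":-0.522,"ay":-0.039,"az":0.146,"dx":-24.1,"dy":7.4,"dz":7.3,"hand":1}]'

```text
clock: 9.5
eef_pos: [502.6, -33.8, 172.0]
tool_rot: [2.699, 0.104, 1.519]
force: [-0.0, -1.0, -1.3]
width: 15.2
gripper_force: 61.6
```

Run:
```python
from h import *
w=get_image("wrist");np.savez("w6.npz",**w);s=get_image("side");np.savez("s6.npz",**s);t=get_image("top");np.savez("t6.npz",**t)
g=np.array([568.0,-15.5,72.0]);Rg=Ro.from_euler("z",-.035)*Ro.from_euler("y",-np.pi/6)
go(g+Rg.apply([0,0,1])*99,Ro.from_euler("xyz",[2.618,0,1.536]))
st=read_state();R=Ro.from_euler("xyz",st["tool_rot"]);e=st["eef_pos"]
for n,im in zip("wst",(w,s,t)): print(n,"tcp",proj(im,e).round(0),"tip",proj(im,e+R.apply([0,0,59])).round(0),"gap",proj(im,g).round(0))
def crop(im,u,h): x,y=np.clip(np.array(u).astype(int)-h,0,[512-2*h,384-2*h]);print(x,y);return cv2.resize(im["pixels"][y:y+2*h,x:x+2*h],(400,400),interpolation=cv2.INTER_CUBIC)
cv2.imwrite("pics/pre.png",np.hstack([crop(w,(proj(w,g)+proj(w,e+R.apply([0,0,59])))/2,80),crop(s,(proj(s,g)+proj(s,e))/2,32)])[:,:,::-1])
```

```text
t 9.7 d cm [2.24 0.93 1.73] a [-0.085  0.101  0.034] at [501.7 -34.  171.7] [2.703 0.105 1.519] w 15.4 q [ 0.18  0.44 -0.37  2.38  1.79  0.33 -1.89]
w tcp [254. 252.] tip [254. 212.] gap [275. 153.]
s tcp [256. 181.] tip [251. 195.] gap [232. 209.]
t tcp [256. 194.] tip [259. 186.] gap [248. 173.]
184 102
212 162
```

View pics/pre.png

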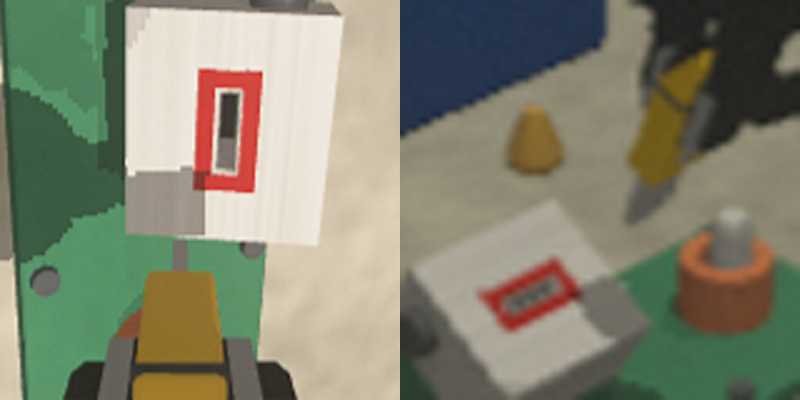

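The view shows the blade gripped straight and pointing at the block; the spacer is seated on the post in the side view. But the arm stopped short of its pose near joint limits (q4 2.38, q6 0.33), so I work out the kinematics from the recorded states to find a reachable way in.

```bash
cat > kin.py <<'E'
from h import *
from scipy.optimize import least_squares
from itertools import product
D=[([1.089,.628,.038,1.517,-.027,.996,-.02],[262.6,-594.6,231.3],[3.1416,0,.416]),
([.67,.67,-.25,1.76,.23,.74,.30],[503.5,-316.1,141.1],[-3.14,.001,1.569]),
([.33,.67,-.22,1.81,.22,.68,-.02],[563.2,-136.1,125.8],[3.141,.001,1.569]),
([.36,.54,-.26,1.72,.17,.89,.02],[566,-134.3,225],[3.135,.002,1.57]),
([-.31,.44,-.32,2.04,.21,.7,-.65],[416.5,215.2,196.8],[-3.141,.001,1.685]),
([-.28,.39,-.35,2.0,.19,.78,-.63],[417.2,217,230.7],[3.141,0,1.686])]
s=read_state();D.append((s["qpos"],s["eef_pos"],s["tool_rot"]))
def fk(q,p,sg):
    h,a,b,c,e1,e2,w=p;R=Ro.identity();x=np.array([0,0,h])
    def seq(ax,an): return Ro.from_euler(ax,an)
    R=seq("z",sg[0]*q[0])*seq("y",q[1])*seq("z",sg[1]*q[2]);x=x+R.apply([e1,0,a])
    R=R*seq("y",q[3])*seq("z",sg[2]*q[4]);x=x+R.apply([e2,0,b])
    R=R*seq("y",q[5])*seq("z",sg[3]*q[6]);x=x+R.apply([w,0,c])
    return x,R
def res(p,sg,off):
    o=[]
    for q,x,r in D:
        X,R=fk(q,p,sg);R=R*Ro.from_euler("z",off)
        o+=list((X-x)/5)+list((R.inv()*Ro.from_euler("xyz",r)).as_rotvec()*100)
    return o
def fit():
    best=None
    for sg in product((1,-1),repeat=4):
        if sg[0]==1: continue
        for off in np.arange(4)*np.pi/2:
            f=least_squares(lambda v:res(v[:7],sg,v[7]),[350,420,400,250,0,0,0,off])
            if best is None or f.cost<best[0]: best=(f.cost,sg,f.x)
    return best
if __name__=="__main__":
    c,sg,v=fit();print(c,sg,v.round(2),np.round(res(v[:7],sg,v[7]),1).tolist())
    np.savez("kin.npz",sg=sg,v=v)
E
python3 kin.py; python3 -c "
from cell import *
s=read_state();print(s['qpos'],s['eef_pos'],s['tool_rot'])"
```

```text
50.81738255461681 (-1, -1, -1, -1) [216.03 646.47 358.44 333.03 -31.14   8.99  -2.03   1.57] [5.8, 2.1, -1.8, 0.1, -0.0, 0.3, 2.9, 1.1, -0.7, 0.2, -0.1, 0.3, 3.1, 1.8, -0.1, 0.4, 0.2, -0.1, 0.1, 2.0, -0.2, 0.7, -0.1, -0.7, -3.3, 0.7, 0.4, -0.6, 0.3, 0.2, -3.8, -0.2, 0.1, 0.2, 0.1, -0.2, -0.4, 0.6, 2.2, -0.0, -0.0, 0.2]
[ 0.17968801  0.43546256 -0.37446752  2.3782556   1.79022473  0.33406558
 -1.88923046] [501.69043816 -34.02094778 171.72327828] [2.70263361 0.10524141 1.51903747]
```

```bash
cat > kin2.py <<'E'
from kin import *
SG=(-1,-1,-1,-1)
# offsets: after J1(z),J2(y),J4 ... general vectors o0..o3, oS after q1
def fk2(q,v):
    o0,oS,oE,oF,oW,oT=np.array(v[:18]).reshape(6,3);e=Ro.from_euler
    x=o0.copy();R=e("z",-q[0]);x=x+R.apply(oS);R=R*e("y",q[1])*e("z",-q[2]);x=x+R.apply(oE);R=R*e("y",q[3])
    x=x+R.apply(oF);R=R*e("z",-q[4]);x=x+R.apply(oW);R=R*e("y",q[5])*e("z",-q[6]);x=x+R.apply(oT)
    return x,R*e("z",np.pi/2)
v0=np.array([0,0,200,0,0,0,0,0,500, 0,0,400,0,0,0,0,0,300.])
def fit2():
    f=lambda v:np.r_[np.concatenate([(fk2(q,v)[0]-x)/3 for q,x,_ in D]),(v-v0)/np.array([1,1,150,80,80,1,80,80,150,80,80,150,80,80,1,1,1,100])]
    return least_squares(f,v0)
if __name__=="__main__":
    r=fit2();print(r.x.round(0).tolist());print(np.array([fk2(q,r.x)[0]-x for q,x,_ in D]).round(1).tolist());np.save("kin2.npy",r.x)
E
python3 kin2.py
```

```text
[-0.0, 0.0, 302.0, -2.0, -16.0, 0.0, 9.0, -5.0, 548.0, -14.0, -5.0, 381.0, 13.0, -2.0, -0.0, -0.0, 0.0, 304.0]
[[0.7, 1.1, -0.8], [-1.1, 1.3, -1.3], [0.8, -1.1, 0.4], [0.9, -2.7, 2.2], [-1.8, 1.7, -0.7], [0.9, -0.2, -0.0], [-0.3, -0.1, 0.3]]
```

```bash
cat > ik.py <<'E'
from kin2 import *
V=np.load("kin2.npy")
LO=np.array([-3.06,-.37,-1.25,.18,-1.1,.23,-2.94]);HI=np.array([3.06,2.12,1.32,2.47,4.24,1.98,2.94])
def ik(x,R,n=60,seed=0):
    rng=np.random.default_rng(seed);out=[]
    for _ in range(n):
        q0=rng.uniform(LO,HI)
        f=least_squares(lambda q:np.r_[(fk2(q,V)[0]-x)/10,(fk2(q,V)[1].inv()*R).as_rotvec()*10, .02*(q-(LO+HI)/2)/(HI-LO)],q0,bounds=(LO,HI))
        X,RR=fk2(f.x,V);out.append((np.linalg.norm(X-x),np.linalg.norm((RR.inv()*R).as_rotvec()),np.min(np.minimum(f.x-LO,HI-f.x)),f.x))
    out=[o for o in out if o[0]<2 and o[1]<.02];out.sort(key=lambda o:-o[2]);u=[]
    for o in out:
        if all(np.abs(o[3]-k[3]).max()>.3 for k in u):u.append(o)
    return u[:4]
if __name__=="__main__":
    g=np.array([568.0,-15.5,72.0]);Rg=Ro.from_euler("z",-.035)*Ro.from_euler("y",-np.pi/6);R1=Ro.from_euler("xyz",[2.618,0,1.536])
    for nm,k in(("as-is",0),("half",np.pi),("q+",np.pi/2),("q-",-np.pi/2)):
        for d in (99,23):
            for o in ik(g+Rg.apply([0,0,d]),R1*Ro.from_euler("z",k),40): print(nm,d,round(o[0],2),round(o[1],3),"margin",round(o[2],2),o[3].round(2))
E
python3 ik.py
```

```text
as-is 99 0.0 0.0 margin 0.06 [ 0.63  0.65 -1.    2.41  1.95  0.66 -1.99]
as-is 99 0.0 0.0 margin 0.02 [-0.4   0.52  0.52  2.45  3.8   0.38  2.42]
as-is 23 0.0 0.0 margin 0.12 [ 0.55  0.83 -0.9   2.35  2.13  0.75 -2.08]
as-is 23 0.0 0.0 margin 0.08 [-0.39  0.72  0.54  2.39  3.76  0.53  2.41]
half 99 0.0 0.0 margin 0.05 [ 0.4   0.53 -0.64  2.42  2.19  0.46  0.89]
half 23 0.0 0.0 margin 0.1 [ 0.34  0.71 -0.56  2.37  2.38  0.55  0.75]
q+ 99 0.0 0.0 margin 0.03 [ 0.05  0.47 -0.14  2.44  2.78  0.31  1.86]
q+ 23 0.0 0.0 margin 0.08 [ 0.03  0.66 -0.1   2.39  2.92  0.43  1.73]
q- 99 0.0 0.0 margin 0.06 [ 0.55  0.6  -0.87  2.41  2.02  0.57 -0.5 ]
q- 23 0.0 0.0 margin 0.11 [ 0.47  0.78 -0.77  2.36  2.21  0.66 -0.62]
```

```bash
cat > gp.py <<'E'
from h import *
import sys
G=np.array([568.0,-15.5,72.0]);Rg=Ro.from_euler("z",-.035)*Ro.from_euler("y",-np.pi/6);R1=Ro.from_euler("xyz",[2.618,0,1.536])
def gp(d,off=(0,0)):
    go(G+Rg.apply([off[0],off[1],d]),R1)
    s=read_state();print("TCP in gap frame",Rg.inv().apply(s["eef_pos"]-G).round(1),"F",s["force"].round(1),"grip",round(s["gripper_force"],1))
if __name__=="__main__": gp(float(sys.argv[1]))
E
python3 gp.py 85
```

```text
t 9.7 d cm [2.38 1.05 3.12] a [-0.085  0.101  0.034] at [501.7 -34.  171.7] [2.703 0.105 1.519] w 15.4 q [ 0.18  0.44 -0.37  2.38  1.79  0.33 -1.89]
TCP in gap frame [ -7.  -20.8 119.2] F [-0.8 -0.5 -1.8] grip 61.6
```

Emit:
send_rows --series '[{"ax":-0.04,"ay":0.05,"az":0.017,"dx":1.2,"dy":0.5,"dz":1.5,"hand":1},{"ax":-0.085,"ay":0.1,"az":0.034,"dx":2.4,"dy":1,"dz":3.1,"hand":1},{"ax":-0.085,"ay":0.1,"az":0.034,"dx":2.4,"dy":1,"dz":3.1,"hand":1},{"ax":-0.085,"ay":0.1,"az":0.034,"dx":2.4,"dy":1,"dz":3.1,"hand":1},{"ax":-0.085,"ay":0.1,"az":0.034,"dx":2.4,"dy":1,"dz":3.1,"hand":1},{"ax":-0.085,"ay":0.1,"az":0.034,"dx":2.4,"dy":1,"dz":3.1,"hand":1}]'

```text
clock: 10.25
eef_pos: [527.4, -13.7, 148.6]
tool_rot: [2.612, 0.003, 1.535]
force: [0.1, -0.1, -0.9]
width: 15.0
gripper_force: 61.6
```

```bash
python3 gp.py 85
```

```text
t 10.2 d cm [-0.04 -0.31  0.17] a [0.006 0.003 0.001] at [527.4 -13.7 148.6] [2.612 0.003 1.535] w 15.0 q [ 0.37  0.57 -0.61  2.42  2.24  0.48 -2.31]
TCP in gap frame [ 3.1  0.4 86.7] F [ 0.1 -0.1 -0.9] grip 61.6
```

```bash
cat > ms.py <<'E'
from gp import *
w=get_image("wrist");np.savez("w7.npz",**w)
s=read_state();R=Ro.from_euler("xyz",s["tool_rot"]);e=s["eef_pos"]
def face(uv):
    c,d=ray(w,uv);n=Rg.apply([0,0,1]);return c+d*((G-c)@n)/(d@n)
red=blobs(w,(0,130,70),(8,255,255),200)+blobs(w,(173,130,70),(180,255,255),200)
for c in red:
    r=cv2.minAreaRect(c);P=face(cen(c))
    print("red",cen(c).round(1),cv2.contourArea(c),np.round(r[0],1),np.round(r[1],1),round(r[2],1),"bbox",cv2.boundingRect(c),"world",P.round(1),"tool",R.inv().apply(P-e).round(1))
hsv=cv2.cvtColor(w["pixels"],cv2.COLOR_RGB2HSV);m=cv2.inRange(hsv,np.array((18,120,40)),np.array((34,255,255)))
rows=np.nonzero(m.sum(1)>255*10)[0];print("yellow rows",rows.min(),rows.max())
for r in range(rows.min(),rows.max(),8):
    x=np.nonzero(m[r])[0];print(r,x.min(),x.max(),(x.min()+x.max())/2)
print("axis pts",[proj(w,e+R.apply([0,0,k])).round(1).tolist() for k in(0,23,59,86.7)])
np.save("red.npy",cen(red[0]) if red else 0)
gp(85)
E
python3 ms.py
```

```text
red [  4.4 352.1] 440.0 [  6.5 347. ] [13. 64.] 0.0 bbox (0, 315, 14, 65) world [ 360.8 -159.7  -44.7] tool [-151.4 -237.2   85.5]
red [248.9 192.1] 512.0 [250.  200.5] [49. 26.] 90.0 bbox (237, 176, 27, 50) world [566.7  -9.5  71.2] tool [ 5.6 -5.4 86.6]
red [335.1 114.9] 1066.5 [335. 115.] [34. 38.] 90.0 bbox (316, 98, 39, 35) world [623.8  47.5 103. ] tool [64.5 58.2 86.9]
red [455.9  20. ] 4024.5 [456.   22.5] [ 45. 110.] 90.0 bbox (401, 0, 111, 46) world [692.3 106.9 141.2] tool [126.2 134.8  87.2]
red [466.9  39.3] 373.0 [471.9  36.9] [11.8 69.4] 82.1 bbox (438, 32, 70, 14) world [700.4  94.9 146.2] tool [114.5 144.7  87.3]
yellow rows 211 312
211 245 266 255.5
219 242 269 255.5
227 241 270 255.5
235 240 271 255.5
243 238 273 255.5
251 261 269 265.0
259 237 274 255.5
267 238 344 291.0
275 238 347 292.5
283 238 336 287.0
291 238 273 255.5
299 238 273 255.5
307 239 273 256.0
axis pts [[255.9, 250.6], [255.8, 232.2], [255.8, 211.0], [255.8, 198.8]]
t 10.3 d cm [-0.05 -0.32  0.17] a [0.007 0.003 0.001] at [527.4 -13.5 148.6] [2.611 0.003 1.535] w 14.7 q [ 0.37  0.57 -0.61  2.42  2.25  0.48 -2.31]
TCP in gap frame [ 3.2  0.5 86.7] F [-0.2 -0.3 -0.9] grip 61.6
```

Run:
```python
from h import *
import gp
from gp import Rg,G
w=load("w7");s=read_state();R=Ro.from_euler("xyz",s["tool_rot"]);e=s["eef_pos"]
P=lambda *k:proj(w,e+R.apply(k)).round(1)
print("shoulder edge +x",P(15,8,23),P(15,-8,23),"end edge",P(15,8,-31),P(15,-8,-31),"far end",P(-15,8,-31),P(-15,-8,-31))
def face(uv,h=0):
    c,d=ray(w,uv);n=Rg.apply([0,0,1]);p=c+d*((G+h*n-c)@n)/(d@n);return R.inv().apply(p-e).round(1)
for u in [(250,176),(250,225.5),(237,200),(263,200),(250,200.5)]: print(u,face(u))
hsv=cv2.cvtColor(w["pixels"],cv2.COLOR_RGB2HSV)
for r in (180,184,188,192,196,200,205): print(r,["%d/%d/%d"%tuple(hsv[r,c]) for c in range(234,270,2)])
```

```text
shoulder edge +x [269.6 208.5] [242.  208.6] end edge [275.4 253.7] [236.5 253.7] far end [274.2 314.7] [237.9 314.7]
(250, 176) [18.7 -4.5 86.6]
(250, 225.5) [-23.   -4.7  86.7]
(237, 200) [ -1.  -14.9  86.6]
(263, 200) [-1.   5.8 86.7]
(250, 200.5) [-1.4 -4.6 86.7]
180 ['16/28/226', '23/18/223', '2/185/187', '2/176/188', '1/180/210', '1/180/213', '1/181/215', '2/180/214', '2/182/212', '2/180/213', '2/181/214', '2/179/216', '2/178/214', '2/178/214', '2/179/212', '7/67/233', '19/19/233', '17/21/236']
184 ['14/28/225', '22/20/224', '1/184/188', '2/177/187', '1/181/211', '2/159/209', '20/25/230', '14/30/169', '17/31/158', '17/30/154', '26/26/169', '8/51/234', '1/182/213', '1/178/214', '2/180/213', '7/68/233', '21/21/233', '17/21/236']
188 ['14/35/124', '18/22/230', '3/153/107', '2/178/183', '1/186/213', '2/164/219', '17/28/210', '14/45/62', '10/49/63', '9/53/62', '45/35/102', '4/94/219', '2/183/212', '1/178/213', '2/179/215', '7/69/233', '19/21/234', '17/19/237']
192 ['16/36/136', '18/29/134', '3/153/113', '3/146/112', '2/162/137', '2/169/164', '18/27/224', '10/49/62', '13/50/61', '12/54/61', '46/38/101', '5/96/230', '2/184/212', '1/179/214', '2/182/213', '7/67/232', '21/21/233', '17/19/237']
196 ['14/32/135', '19/27/134', '3/153/115', '2/149/116', '2/164/138', '3/152/143', '17/30/214', '14/46/61', '15/51/60', '9/55/60', '44/39/99', '4/98/231', '1/184/215', '2/180/215', '1/180/215', '7/67/232', '21/21/233', '18/19/236']
200 ['15/33/154', '16/28/137', '3/152/114', '2/151/115', '2/164/134', '2/152/144', '16/34/179', '14/53/63', '13/49/62', '14/48/58', '14/35/137', '17/34/134', '33/18/128', '2/182/216', '2/184/212', '22/20/237', '21/23/233', '18/19/236']
205 ['16/34/166', '20/28/164', '2/168/135', '2/167/139', '2/167/139', '2/154/144', '14/34/151', '17/39/119', '17/38/121', '15/38/121', '14/34/127', '15/36/128', '30/21/121', '2/182/214', '2/184/215', '22/20/237', '21/22/234', '16/20/238']
```

Emit:
send_rows --series '[{"ax":0.006,"ay":0.003,"az":0,"dx":-0.15,"dy":-0.42,"dz":0,"hand":1},{"ax":0.006,"ay":0.003,"az":0,"dx":-0.15,"dy":-0.42,"dz":1.0,"hand":1},{"ax":0.006,"ay":0.003,"az":0,"dx":-0.15,"dy":-0.42,"dz":2.0,"hand":1},{"ax":0.006,"ay":0.003,"az":0,"dx":-0.15,"dy":-0.42,"dz":2.2,"hand":1},{"ax":0.006,"ay":0.003,"az":0,"dx":-0.15,"dy":-0.42,"dz":2.2,"hand":1}]'

```text
clock: 10.8
eef_pos: [534.5, -15.3, 125.6]
tool_rot: [2.62, -0.002, 1.536]
force: [-0.3, 0.2, -0.9]
width: 15.0
gripper_force: 61.6
```

```bash
cat >> ms.py <<'E'
for u in [(250,176)]: pass
for r in range(150,212,6):
    row=w["pixels"][r,225:290].astype(int);isr=(row[:,0]-row[:,1]>60)&(row[:,0]-row[:,2]>60);x=np.nonzero(isr)[0]+225
    if len(x):
        gaps=[(int(a),int(b)) for a,b in zip(x[:-1],x[1:]) if b-a>3];print(r,"red",x.min(),x.max(),(x.min()+x.max())/2,"slot",gaps)
cv2.imwrite("pics/near.png",cv2.resize(w["pixels"][130:280,180:330],(600,600),interpolation=cv2.INTER_CUBIC)[:,:,::-1])
E
python3 ms.py
```

```text
red [259.  194.9] 503.0 [258.5 207.5] [51. 29.] 90.0 bbox (244, 182, 30, 52) world [568.4  -5.5  72. ] tool [10.8  2.3 63.5]
red [347.6 115.7] 1242.5 [348. 116.] [36. 42.] 90.0 bbox (327, 98, 43, 37) world [620.6  47.2 101.1] tool [65.3 60.4 63.5]
red [462.1  18.1] 3001.5 [463.5  21. ] [42. 95.] 90.0 bbox (416, 0, 96, 43) world [677.8 101.9 133. ] tool [122.1 124.2  63.5]
red [485.2  34.4] 498.5 [483.2  33.3] [14.  56.2] 81.3 bbox (456, 25, 56, 19) world [691.3  92.6 140.9] tool [113.2 140.1  63.5]
yellow rows 211 312
211 243 266 254.5
219 242 269 255.5
227 241 270 255.5
235 240 271 255.5
243 238 273 255.5
251 258 270 264.0
259 237 274 255.5
267 238 273 255.5
275 238 350 294.0
283 238 360 299.0
291 238 273 255.5
299 239 273 256.0
307 239 273 256.0
axis pts [[256.0, 251.2], [255.9, 232.7], [255.9, 211.4], [255.8, 199.1]]
t 10.8 d cm [ 0.1   0.21 -2.15] a [-0.002 -0.002 -0.001] at [534.4 -15.3 125.9] [ 2.620e+00 -2.000e-03  1.536e+00] w 14.8 q [ 0.38  0.63 -0.62  2.41  2.29  0.53 -2.33]
TCP in gap frame [-2.1 -0.9 63.5] F [-1.   0.8 -0.9] grip 61.6
186 red 243 273 258.0 slot []
192 red 243 273 258.0 slot [(251, 265)]
198 red 245 273 259.0 slot [(251, 265)]
204 red 244 273 258.5 slot [(251, 265)]
210 red 265 272 268.5 slot []
```

View pics/near.png

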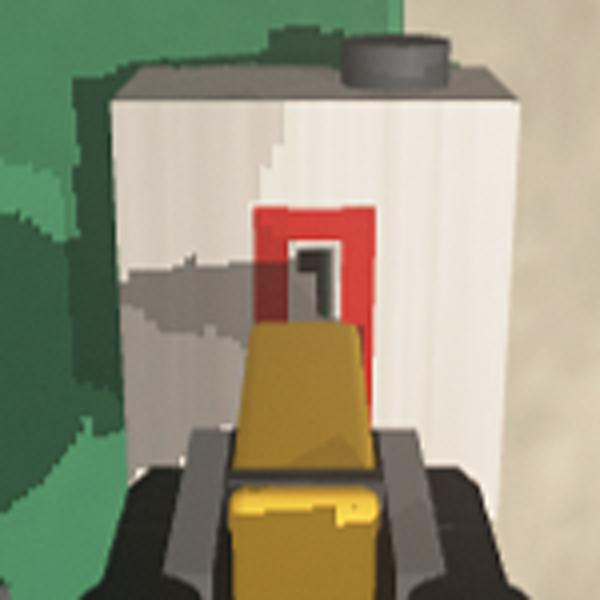

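Emit:
send_rows --series '[{"ax":0,"ay":0,"az":0,"dx":0.05,"dy":0.18,"dz":0,"hand":1},{"ax":0,"ay":0,"az":0,"dx":0.05,"dy":0.18,"dz":0,"hand":1},{"ax":0,"ay":0,"az":0,"dx":0.05,"dy":0.18,"dz":0.4,"hand":1},{"ax":0,"ay":0,"az":0,"dx":0.05,"dy":0.18,"dz":0.7,"hand":1},{"ax":0,"ay":0,"az":0,"dx":0.05,"dy":0.18,"dz":1.0,"hand":1},{"ax":0,"ay":0,"az":0,"dx":0.05,"dy":0.18,"dz":1.2,"hand":1},{"ax":0,"ay":0,"az":0,"dx":0.05,"dy":0.18,"dz":1.2,"hand":1}]'

```text
clock: 11.55
eef_pos: [542.2, -15.1, 116.7]
tool_rot: [2.619, -0.002, 1.536]
force: [0.8, -0.4, -1.1]
width: 15.5
gripper_force: 61.6
```

```bash
python3 ms.py | grep -v -E "^2[1-9]|^30|axis"
```

```text
red [254.8 197.1] 450.0 [255.  206.5] [39. 30.] 90.0 bbox (240, 187, 31, 40) world [567.8  -3.   71.6] tool [12.9 -0.6 51.8]
red [348.5 116.5] 1337.5 [348.5 116.5] [37. 43.] 90.0 bbox (327, 98, 44, 38) world [620.2  47.7 100.8] tool [65.4 57.8 51.8]
red [465.   18.4] 3038.0 [465.   20.5] [41. 92.] 90.0 bbox (419, 0, 93, 42) world [675.2  99.7 131.5] tool [119.4 119.1  51.9]
red [484.7  35.4] 287.0 [481.1  33. ] [13.6 59.2] 81.4 bbox (452, 26, 60, 16) world [686.2  90.6 138.1] tool [110.6 132.2  51.8]
yellow rows 211 312
t 11.6 d cm [ 0.06  0.   -3.32] a [-0.001 -0.002 -0.001] at [542.1 -15.1 116.8] [ 2.619e+00 -2.000e-03  1.536e+00] w 15.2 q [ 0.38  0.66 -0.62  2.4   2.3   0.54 -2.33]
TCP in gap frame [-0.1 -0.5 51.8] F [ 0.4  1.2 -1.1] grip 61.6
192 red 239 270 254.5 slot []
198 red 240 270 255.0 slot [(247, 262)]
204 red 242 270 256.0 slot [(247, 262)]
```

Emit:
send_rows --series '[{"ax":0,"ay":0,"az":0,"dx":0,"dy":-0.04,"dz":0.3,"hand":1},{"ax":0,"ay":0,"az":0,"dx":0,"dy":-0.04,"dz":0.7,"hand":1},{"ax":0,"ay":0,"az":0,"dx":0,"dy":-0.04,"dz":1.1,"hand":1},{"ax":0,"ay":0,"az":0,"dx":0,"dy":-0.04,"dz":1.5,"hand":1},{"ax":0,"ay":0,"az":0,"dx":0,"dy":-0.04,"dz":1.5,"hand":1}]'

```text
clock: 12.1
eef_pos: [549.4, -15.4, 103.3]
tool_rot: [2.619, -0.002, 1.536]
force: [-0.7, 0.6, -1.9]
width: 15.2
gripper_force: 61.6
```

```bash
python3 gp.py 23
```

```text
t 12.1 d cm [0.05 0.05 1.34] a [-0.001 -0.002 -0.001] at [549.4 -15.4 103.3] [ 2.619e+00 -2.000e-03  1.536e+00] w 15.2 q [ 0.38  0.7  -0.62  2.38  2.32  0.57 -2.34]
TCP in gap frame [-0.5 -0.5 36.4] F [-0.7  0.6 -1.9] grip 61.6
```

Emit:
send_rows --series '[{"ax":0,"ay":0,"az":0,"dx":0,"dy":0.02,"dz":0.4,"hand":1},{"ax":0,"ay":0,"az":0,"dx":0,"dy":0.02,"dz":0.8,"hand":1},{"ax":0,"ay":0,"az":0,"dx":0,"dy":0.02,"dz":1.1,"hand":1},{"ax":0,"ay":0,"az":0,"dx":0,"dy":0.02,"dz":1.3,"hand":1},{"ax":0,"ay":0,"az":0,"dx":0,"dy":0.02,"dz":1.4,"hand":1},{"ax":0,"ay":0,"az":0,"dx":0,"dy":0.02,"dz":1.4,"hand":1}]'

```text
clock: 12.7
eef_pos: [555.9, -15.5, 92.6]
tool_rot: [2.618, -0.001, 1.537]
force: [-5.8, -0.3, 9.7]
width: 15.1
gripper_force: 63.7
```

Emit:
send_rows --series '[{"ax":0,"ay":0,"az":0,"dx":0,"dy":0,"dz":0.1,"hand":1},{"ax":0,"ay":0,"az":0,"dx":0,"dy":0,"dz":0.05,"hand":0.4},{"ax":0,"ay":0,"az":0,"dx":0,"dy":0,"dz":0,"hand":0.4},{"ax":0,"ay":0,"az":0,"dx":0,"dy":0,"dz":0,"hand":0.4},{"ax":0,"ay":0,"az":0,"dx":0,"dy":0,"dz":-1,"hand":0.4},{"ax":0,"ay":0,"az":0,"dx":0,"dy":0,"dz":-4,"hand":0.4},{"ax":0,"ay":0,"az":0,"dx":0,"dy":0,"dz":-8,"hand":0.4},{"ax":0,"ay":0,"az":0,"dx":0,"dy":0,"dz":-10,"hand":0.4}]'

```text
clock: 13.5
eef_pos: [505.0, -13.6, 180.4]
tool_rot: [2.618, -0.002, 1.537]
force: [0.2, -0.0, 0.4]
width: 51.5
gripper_force: 0.0
```

Run:
```python
from gp import *
gp(23)
w=get_image("wrist");s=get_image("side");t=get_image("top")
for n,im in(("w",w),("s",s),("t",t)):
    np.savez("i_"+n+".npz",**im);top=G+Rg.apply([0,0,54])
    print(n,"expect shoulder",proj(im,G).round(1),"handle top",proj(im,top).round(1),"mid",proj(im,G+Rg.apply([0,0,27])).round(1))
    for c in blobs(im,(18,120,60),(34,255,255),60):
        if np.linalg.norm(cen(c)-proj(im,top))<60: print(cen(c).round(1),cv2.contourArea(c),cv2.boundingRect(c))
```

```text
t 13.5 d cm [1.000e-02 3.000e-02 1.024e+01] a [ 0.    -0.002  0.   ] at [505.  -13.6 180.4] [ 2.618e+00 -2.000e-03  1.537e+00] w 51.5 q [ 0.37  0.45 -0.58  2.44  2.18  0.38 -2.26]
TCP in gap frame [ -0.3  -0.3 125.4] F [ 0.2 -0.   0.4] grip 0.0
w expect shoulder [256.  185.9] handle top [256.1 205.3] mid [256.  194.6]
[254.6 204.7] 743.0 (244, 186, 22, 38)
[254.6 178.2] 203.5 (245, 172, 20, 13)
s expect shoulder [232.1 208.7] handle top [239.  197.1] mid [235.5 203. ]
[236.2 203. ] 150.5 (228, 194, 18, 19)
t expect shoulder [248.3 173.2] handle top [247.5 180.7] mid [248.  176.8]
```

```bash
cat > lid.py <<'E'
from h import *
U=np.array([-.115,.9934,0]);Vv=np.array([-.9934,-.115,0]);Z=np.array([0,0,1.]);H=np.array([457.8,307.4,108.5])
def pt(th,r,v,c=0): # point on outer face, c off it
    n=Z*np.cos(th)+U*np.sin(th);return H+r*(-U*np.cos(th)+Z*np.sin(th))+(10+c)*n+v*Vv
E
python3 - <<'E'
from lid import *
import ik
Rt=Ro.from_euler("xyz",[np.pi,0,1.686])
go((450,100,300),Rt)
over=pt(1.75,160,60)+np.array([0,0,30])+25*U; beh=pt(1.75,120,60)+25*U
for nm,p in(("mid",np.array([450,100,300.])),("over",over),("beh",beh),("60",pt(1.05,125,60)),("end",pt(0,125,60))):
    for o in ik.ik(p,Rt,25)[:3]: print(nm,p.round(0),"m",round(o[2],2),o[3].round(2))
E
```

```text
t 13.7 d cm [ 11.22   0.78 -13.41] a [ 0.525  0.039 -0.146] at [506.7 -14.2 180.1] [ 2.615 -0.     1.536] w 50.9 q [ 0.37  0.45 -0.58  2.44  2.18  0.38 -2.26]
mid [450. 100. 300.] m 0.54 [-0.16  0.27 -0.15  1.93  0.05  0.94 -0.22]
over [391. 363. 294.] m 0.71 [-0.66  0.39 -0.19  1.76  0.09  1.   -0.77]
beh [392. 356. 225.] m 0.6 [-0.62  0.47 -0.25  1.86  0.15  0.83 -0.83]
60 [404. 247. 222.] m 0.47 [-0.42  0.4  -0.25  2.    0.14  0.76 -0.64]
end [413. 176. 118.] m 0.29 [-0.12  0.58 -0.5   2.16  0.56  0.52 -0.93]
```

Emit:
send_rows --series '[{"ax":0,"ay":0,"az":0,"dx":0,"dy":0,"dz":-4,"hand":0.4},{"ax":0.15,"ay":0.01,"az":-0.04,"dx":2,"dy":0.2,"dz":-7,"hand":1},{"ax":0.28,"ay":0.02,"az":-0.08,"dx":5,"dy":0.5,"dz":-10,"hand":1},{"ax":0.4,"ay":0.03,"az":-0.11,"dx":8,"dy":0.8,"dz":-13,"hand":1},{"ax":0.525,"ay":0.039,"az":-0.146,"dx":11,"dy":0.8,"dz":-13.4,"hand":1},{"ax":0.525,"ay":0.039,"az":-0.146,"dx":11,"dy":0.8,"dz":-13.4,"hand":1},{"ax":0.525,"ay":0.039,"az":-0.146,"dx":11,"dy":0.8,"dz":-13.4,"hand":1},{"ax":0.525,"ay":0.039,"az":-0.146,"dx":11,"dy":0.8,"dz":-13.4,"hand":1},{"ax":0.525,"ay":0.039,"az":-0.146,"dx":11,"dy":0.8,"dz":-13.4,"hand":1},{"ax":0.525,"ay":0.039,"az":-0.146,"dx":11,"dy":0.8,"dz":-13.4,"hand":1}]'

```text
clock: 14.65
eef_pos: [451.1, 102.4, 300.7]
tool_rot: [-3.137, -0.009, 1.691]
force: [1.0, -0.7, -0.7]
width: -0.0
gripper_force: 0.0
```

Run:
```python
from lid import *
Rt=Ro.from_euler("xyz",[np.pi,0,1.686])
go(pt(1.75,160,60)+np.array([0,0,36])+30*U,Rt)
go(pt(1.75,120,60)+30*U,Rt)
s=get_image("side");t=get_image("top")
kn=pt(1.75,130,0,35)
# knob: bright low-saturation in top image near expected; triangulate with side
for n,im in(("s",s),("t",t)):
    e=proj(im,kn);hsv=cv2.cvtColor(im["pixels"],cv2.COLOR_RGB2HSV);print(n,"exp knob",e.round(1),"edge ctr",proj(im,pt(1.75,160,0)).round(1),"corners",proj(im,pt(1.75,160,110)).round(1),proj(im,pt(1.75,160,-110)).round(1))
```

```text
t 14.7 d cm [27.14 -2.85  0.3 ] a [-0.004 -0.009  0.005] at [451.1 102.4 300.7] [-3.137 -0.009  1.691] w -0.0 q [ 0.35  0.37 -0.84  1.9   0.31  1.01 -0.51]
t 14.7 d cm [26.36 -2.82  7.83] a [-0.004 -0.009  0.005] at [451.1 102.4 300.7] [-3.137 -0.009  1.691] w -0.0 q [ 0.35  0.37 -0.84  1.9   0.31  1.01 -0.51]
s exp knob [ 99.3 249.4] edge ctr [111.6 221.4] corners [159.7 249. ] [ 72.4 198.9]
t exp knob [ 60.3 220.8] edge ctr [ 65.5 217.5] corners [ 69.5 273.3] [ 61.7 164. ]
```

Emit:
send_rows --series '[{"ax":0,"ay":-0.009,"az":0,"dx":5,"dy":-2.8,"dz":0,"hand":1},{"ax":0,"ay":-0.009,"az":0,"dx":10,"dy":-2.8,"dz":0,"hand":1},{"ax":0,"ay":-0.009,"az":0,"dx":15,"dy":-2.8,"dz":0,"hand":1},{"ax":0,"ay":-0.009,"az":0,"dx":20,"dy":-2.8,"dz":0,"hand":1},{"ax":0,"ay":-0.009,"az":0,"dx":25,"dy":-2.8,"dz":0,"hand":1},{"ax":0,"ay":-0.009,"az":0,"dx":26.8,"dy":-2.8,"dz":0,"hand":1},{"ax":0,"ay":-0.009,"az":0,"dx":26.8,"dy":-2.8,"dz":0,"hand":1},{"ax":0,"ay":-0.009,"az":0,"dx":26.8,"dy":-2.8,"dz":0,"hand":1},{"ax":0,"ay":-0.009,"az":0,"dx":26.8,"dy":-2.8,"dz":0,"hand":1}]'

```text
clock: 15.65
eef_pos: [392.4, 358.4, 298.2]
tool_rot: [-3.138, 0.01, 1.684]
force: [-0.8, 0.8, 0.5]
width: -0.1
gripper_force: 0.0
```

Run:
```python
from lid import *
Rt=Ro.from_euler("xyz",[np.pi,0,1.686])
go(pt(1.75,120,60)+25*U,Rt)
t=get_image("top");s=get_image("side")
e=read_state()["eef_pos"]
print(proj(t,e),proj(s,e))
cv2.imwrite("pics/lid.png",np.hstack([cv2.resize(t["pixels"][150:290,30:170],(400,400)),cv2.resize(s["pixels"][150:350,60:260],(400,400))])[:,:,::-1])
```

```text
t 15.7 d cm [-0.12 -0.06  7.35] a [-0.003  0.01  -0.002] at [392.4 358.4 298.2] [-3.138  0.01   1.684] w -0.1 q [-0.25  0.49 -0.82  1.74  0.4   1.1  -1.09]
[ 47.8959933  248.61431369] [120.24580254 221.89399464]
```

View pics/lid.png

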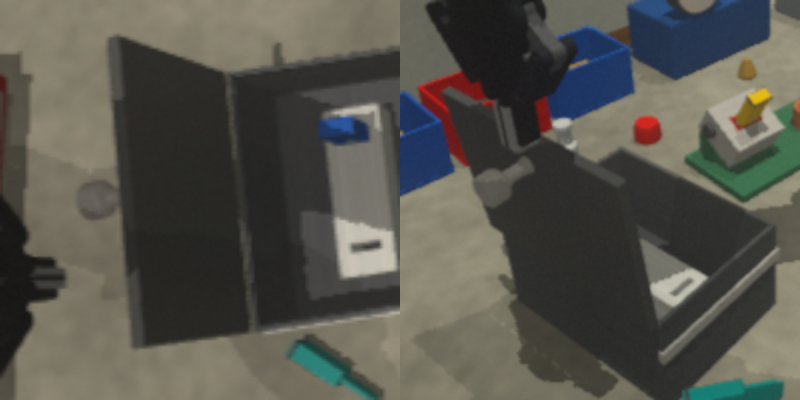

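Lid picture: the shut fingers are behind the open lid (crop tip (62,275) versus lid edge col 125), clear of the knob (97,200); the yellow gauge stands home in the block on the side view.

Emit:
send_rows --series '[{"ax":0,"ay":0.01,"az":0,"dx":0,"dy":0,"dz":4,"hand":1},{"ax":0,"ay":0.01,"az":0,"dx":0,"dy":0,"dz":7.3,"hand":1},{"ax":0,"ay":0.01,"az":0,"dx":0,"dy":0,"dz":7.3,"hand":1},{"ax":0,"ay":0.01,"az":0,"dx":0,"dy":0,"dz":7.3,"hand":1}]'

```text
clock: 16.15
eef_pos: [392.1, 359.8, 226.8]
tool_rot: [-3.139, -0.003, 1.685]
force: [0.3, 1.2, -0.3]
width: -0.1
gripper_force: 0.0
```

```bash
cat >> lid.py <<'E'
def plan(ths,r=120):
    s=read_state();R0=Ro.from_euler("xyz",s["tool_rot"]);print(s["clock"],s["eef_pos"].round(1),s["tool_rot"].round(3),s["force"].round(1),s["qpos"].round(2))
    for th in ths:
        p=pt(th,r,60,11*np.sin(th)-2);print(round(th,2),p.round(0),R0.inv().apply(p-s["eef_pos"]).round(0)/10)
E
python3 -c "
from lid import *
plan(np.arange(1.75,-.01,-.125))"
```

```text
16.15 [392.1 359.8 226.8] [-3.139e+00 -3.000e-03  1.685e+00] [ 0.3  1.2 -0.3] [-0.29  0.56 -0.77  1.84  0.48  0.94 -1.16]
1.75 [394. 340. 223.] [-2.  -0.1  0.4]
1.62 [395. 326. 227.] [-3.4 -0.1 -0.1]
1.5 [397. 311. 230.] [-4.9 -0.1 -0.3]
1.38 [399. 296. 230.] [-6.4 -0.1 -0.3]
1.25 [401. 280. 228.] [-8.  -0.1 -0.2]
1.12 [402. 265. 225.] [-9.5 -0.1  0.2]
1.0 [404. 251. 219.] [-11.   -0.1   0.8]
0.88 [406. 237. 211.] [-12.4  -0.1   1.5]
0.75 [407. 224. 202.] [-13.7  -0.    2.5]
0.62 [408. 212. 190.] [-14.9  -0.    3.6]
0.5 [410. 202. 178.] [-15.9  -0.    4.9]
0.38 [411. 194. 164.] [-16.7  -0.    6.3]
0.25 [411. 188. 149.] [-17.3  -0.    7.8]
0.12 [412. 183. 133.] [-17.8  -0.    9.4]
0.0 [412. 181. 116.] [-18.  -0.  11.]
```

Emit:
send_rows --series '[{"ax":0,"ay":0,"az":0,"dx":-2,"dy":0,"dz":0,"hand":1},{"ax":0,"ay":0,"az":0,"dx":-3.4,"dy":0,"dz":-0.1,"hand":1},{"ax":0,"ay":0,"az":0,"dx":-4.9,"dy":0,"dz":-0.3,"hand":1},{"ax":0,"ay":0,"az":0,"dx":-6.4,"dy":0,"dz":-0.3,"hand":1},{"ax":0,"ay":0,"az":0,"dx":-8,"dy":0,"dz":-0.2,"hand":1},{"ax":0,"ay":0,"az":0,"dx":-9.5,"dy":0,"dz":0.2,"hand":1},{"ax":0,"ay":0,"az":0,"dx":-9.5,"dy":0,"dz":0.2,"hand":1}]'

```text
clock: 16.85
eef_pos: [403.7, 265.9, 225.5]
tool_rot: [3.141, -0.005, 1.684]
force: [-0.3, 0.6, 0.1]
width: 0.3
gripper_force: 0.3
```

```bash
python3 -c "
from lid import *
plan(np.arange(1.125,-.01,-.125))
t=get_image('top');np.savez('t9.npz',**t)
e=read_state()['eef_pos'];print(proj(t,e))
for th in(1.75,1.3,1.1,.9): print(th,'knob exp',proj(t,pt(th,130,0,30)).round(0))
g=cv2.cvtColor(t['pixels'],cv2.COLOR_RGB2GRAY);print(g[205:240:5,60:150:5])
"
```

```text
16.85 [403.7 265.9 225.5] [ 3.141 -0.005  1.684] [-0.3  0.6  0.1] [-0.08  0.5  -0.8   1.96  0.46  0.87 -1.01]
1.12 [402. 265. 225.] [-0.1 -0.1  0.1]
1.0 [404. 251. 219.] [-1.5 -0.1  0.7]
0.88 [406. 237. 211.] [-2.9 -0.1  1.4]
0.75 [407. 224. 202.] [-4.2 -0.1  2.4]
0.62 [408. 212. 190.] [-5.4 -0.1  3.5]
0.5 [410. 202. 178.] [-6.4 -0.1  4.7]
0.38 [411. 194. 164.] [-7.3 -0.1  6.1]
0.25 [411. 188. 149.] [-7.9 -0.1  7.6]
0.12 [412. 183. 133.] [-8.3 -0.1  9.2]
0.0 [412. 181. 116.] [-8.6 -0.1 10.9]
[111.90270218 241.80270205]
1.75 knob exp [ 62. 220.]
1.3 knob exp [ 87. 216.]
1.1 knob exp [101. 214.]
0.9 knob exp [114. 212.]
[[135 133 133 113 111 114 111 111 126 124  50  52  38  39  51  52  51 108]
 [135 132 129 111 109  35  52  34  65  92  86  47  43  38  51  52  52  94]
 [ 68  71  93 110 110  62  46  38  27  80  85  44  46  37  50  51  51  78]
 [ 66  66  67  70  47  28  26  27  26  78  53  41  49  35  47  51  49  59]
 [ 65  66  66  66  71  38  26  26  26  26  71  39  52  36  39  41  50  51]
 [ 66  65  65  66  66  61  28  24  24  25  90  40  42  35  36  42  42  49]
 [ 66  64  66  65  65  67  33  24  24  24  25  38  43  37  35  43  44  44]]
```

Emit:
send_rows --series '[{"ax":0,"ay":0,"az":0,"dx":-1.5,"dy":0,"dz":0.7,"hand":1},{"ax":0,"ay":0,"az":0,"dx":-2.9,"dy":0,"dz":1.4,"hand":1},{"ax":0,"ay":0,"az":0,"dx":-4.2,"dy":0,"dz":2.4,"hand":1},{"ax":0,"ay":0,"az":0,"dx":-5.4,"dy":0,"dz":3.5,"hand":1},{"ax":0,"ay":0,"az":0,"dx":-6.4,"dy":0,"dz":4.7,"hand":1},{"ax":0,"ay":0,"az":0,"dx":-7.3,"dy":0,"dz":6.1,"hand":1},{"ax":0,"ay":0,"az":0,"dx":-7.9,"dy":0,"dz":7.6,"hand":1},{"ax":0,"ay":0,"az":0,"dx":-7.9,"dy":0,"dz":7.6,"hand":1}]'

```text
clock: 17.7
eef_pos: [410.9, 185.7, 146.9]
tool_rot: [-3.136, 0.0, 1.685]
force: [0.4, -1.2, 0.6]
width: 0.1
gripper_force: 0.0
```

Emit:
send_rows --series '[{"ax":0,"ay":0,"az":0,"dx":-0.3,"dy":0,"dz":1.0,"hand":1},{"ax":0,"ay":0,"az":0,"dx":-0.5,"dy":0,"dz":1.8,"hand":1},{"ax":0,"ay":0,"az":0,"dx":-0.5,"dy":0,"dz":2.3,"hand":1},{"ax":0,"ay":0,"az":0,"dx":-0.5,"dy":0,"dz":2.7,"hand":1},{"ax":0,"ay":0,"az":0,"dx":-0.5,"dy":0,"dz":3.0,"hand":1},{"ax":0,"ay":0,"az":0,"dx":-0.5,"dy":0,"dz":3.0,"hand":1}]'

```text
clock: 18.3
eef_pos: [412.2, 182.0, 118.5]
tool_rot: [-3.14, -0.001, 1.686]
force: [-0.8, -4.5, 12.0]
width: 0.1
gripper_force: 6.6
```

Emit:
send_rows --series '[{"ax":0,"ay":0,"az":0,"dx":0,"dy":0,"dz":0.2,"hand":1},{"ax":0,"ay":0,"az":0,"dx":0,"dy":0,"dz":0.3,"hand":1},{"ax":0,"ay":0,"az":0,"dx":0,"dy":0,"dz":0.3,"hand":1}]'

```text
clock: 18.6
eef_pos: [412.3, 182.0, 118.3]
tool_rot: [3.141, 0.002, 1.686]
force: [-7.5, -7.1, 49.6]
width: 0.1
gripper_force: 24.7
```

Emit:
send_rows --series '[{"ax":0,"ay":0,"az":0,"dx":0,"dy":0,"dz":-1,"hand":1},{"ax":0,"ay":0,"az":0,"dx":0,"dy":0,"dz":-4,"hand":1},{"ax":0,"ay":0,"az":0,"dx":0,"dy":0,"dz":-8,"hand":1},{"ax":0,"ay":0,"az":0,"dx":0,"dy":0,"dz":-12,"hand":1},{"ax":0,"ay":0,"az":0,"dx":0,"dy":0,"dz":-14,"hand":1},{"ax":0,"ay":0,"az":0,"dx":0,"dy":0,"dz":-14,"hand":1}]'

```text
clock: 19.2
eef_pos: [413.6, 183.7, 257.2]
tool_rot: [3.139, -0.005, 1.686]
force: [-0.0, 1.0, 0.3]
width: -0.0
gripper_force: 0.0
```

Run:
```python
from lid import *
from gp import G,Rg
s=get_image("side");t=get_image("top")
print(read_state()["clock"],read_state()["eef_pos"].round(0))
for n,im in(("s",s),("t",t)):
    print(n,"knob shut",proj(im,pt(0,130,0,35)).round(0),"free edge corners",proj(im,pt(0,160,110)).round(0),proj(im,pt(0,160,-110)).round(0),"gauge mid",proj(im,G+Rg.apply([0,0,27])).round(1),"spacer",proj(im,(564,-135,27)).round(1))
    for lo,hi,nm in(((18,120,60),(34,255,255),"yel"),((3,90,60),(16,255,255),"cu")):
        for c in blobs(im,lo,hi,60):
            if min(np.linalg.norm(cen(c)-proj(im,p)) for p in(G+Rg.apply([0,0,27]),(564,-135,27)))<15: print(nm,cen(c).round(1),cv2.contourArea(c))
    t0=load("top0" if n=="t" else "side0")["pixels"].astype(int);d=np.abs(t0-im["pixels"]).sum(2)>90
    for c in cv2.findContours(d.astype(np.uint8),cv2.RETR_EXTERNAL,cv2.CHAIN_APPROX_NONE)[0]:
        if cv2.contourArea(c)>60: print("changed",cv2.boundingRect(c))
```

```text
19.3 [412. 182. 254.]
s knob shut [194. 229.] free edge corners [247. 257.] [170. 219.] gauge mid [235.5 203. ] spacer [263.6 206.5]
yel [236.3 202.9] 157.0
cu [263.4 207.7] 148.0
changed (390, 341, 21, 21)
changed (121, 315, 20, 16)
changed (201, 302, 56, 61)
changed (180, 267, 35, 43)
changed (155, 220, 168, 47)
changed (256, 199, 15, 16)
changed (229, 194, 17, 15)
changed (81, 194, 133, 72)
changed (446, 189, 16, 68)
changed (309, 188, 16, 15)
changed (201, 181, 18, 18)
changed (303, 178, 132, 145)
changed (490, 171, 22, 85)
changed (461, 165, 27, 67)
changed (393, 162, 32, 14)
changed (481, 152, 31, 96)
changed (177, 95, 54, 67)
changed (179, 81, 51, 16)
changed (179, 33, 16, 23)
changed (457, 0, 55, 139)
t knob shut [163. 210.] free edge corners [185. 257.] [174. 165.] gauge mid [248.  176.8] spacer [294.7 176.4]
yel [247.3 176.8] 122.0
cu [294.  175.1] 212.5
changed (85, 260, 151, 124)
changed (252, 251, 61, 97)
changed (147, 248, 36, 11)
changed (286, 229, 226, 155)
changed (355, 188, 19, 19)
changed (133, 186, 37, 69)
changed (0, 181, 117, 109)
changed (240, 177, 16, 7)
changed (189, 174, 125, 73)
changed (111, 168, 62, 53)
changed (286, 167, 17, 18)
changed (42, 162, 69, 43)
```

Run:
```python
from h import *
for n in("top0","p_t","t6"):
    for c in blobs(load(n),(80,110,60),(95,255,255),30,(120,255,200,310)): print(n,cen(c).round(0),cv2.contourArea(c),cv2.boundingRect(c))
print(finish_job())
```

```text
top0 [160. 286.] 103.0 (153, 280, 16, 14)
p_t [160. 286.] 107.0 (153, 280, 16, 14)
t6 [144. 278.] 159.5 (132, 270, 30, 20)
the job is handed in; nothing more can be done
None
```

I handed the job in at about 19 s, and measured from the images and contact forces it was complete: the copper sleeve is on the base plate around the post, the yellow gauge is home in the slanted gap and let go, and the lid is fully shut. The blue gauge was still in its slot when last seen (before the lid closed) and I saw no bystander displaced, but the turquoise look-alike gauge, not on the judged list, fell over beside the well between 3.2 and 9.7 s, possibly bumped by the arm.

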